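# Flat up between the bench centres

### The arm

A 6-joint arm with a two-finger parallel gripper is mounted at the origin on the work surface. World frame = base frame: x ahead of the robot, y to its left, z up, the work surface at z = 0. Lengths are in m, angles in rad, forces in N, time in s.
With the tool pointing down it reaches from about 0.35 to 0.975 m from the base axis. Payload 4.9 kg.
Tool frame: the origin (TCP) lies midway between the tips of the shut fingers; the grasp point (between the pads) lies 19 mm behind it; z points along the fingers, y is the direction in which the jaws open and shut (so a half turn about z gives the same grasp; the last joint's range is limited). The gripper opens to 85 mm and grips with 20 to 120 N. Pads are 22 mm wide; open, the fingers measure 114 mm over their backs; the gripper's body (76 mm by 85 mm) begins 54 mm behind the grasp point. The pads swing forward as they close: fully open they stand 13 mm farther back than shut.
Start: joints at [-1.268, 0.053, 1.613, -0, 1.476, -0.119], TCP at [0.256, -0.57, 0.231] pointing down, gripper open.
Joint ranges: [-3.01, 3.01], [-1.01, 2.22], [0.06, 2.58], [-1.02, 4.17], [0.09, 2.62], [-3.14, 3.14]. Speed limits (rad/s): [2.57, 2.57, 3.14, 3.14, 3.14, 3.14].

### API

Orientations are given as a rotation vector (axis times angle).
In Python, from station import ctrl gives the robot as it stands.
- The arm moves only by the tool apply_moves, never from a script. Its argument "rows" is a list of rows, each a list of 6 numbers: the shift along the tool's x, y, z in cm, then the turn, a rotation vector about the tool's x, y, z in units of 5 degrees (1.0 is 5 degrees). In form: [[x, y, z, rx, ry, rz], ...]. A call has 1 to 20 rows; each row is the pose to reach, as a shift and turn from the pose measured when the call began, along the tool's axes at that moment; what a row does not reach only later rows make up. A row lasts 1/10 s, in which the tool goes at most 50 mm and 8.59 degrees, less where a joint would pass 70% of its speed; a pose out of reach is approached as far as the arm can. A call with a gripper value outside its range is refused whole. "grip" is the closure, from 0 (fully open) to 1 (shut), set as the call begins (left out, the last holds). The fingers move at their own pace and stop on an object; "squeeze" is the grip in N (left out, the last holds). Time passes only in rows, so rows that repeat a pose let the fingers close. It gives the time, the measured TCP pose, the force and the opening at its end, in the units of the state.
- ctrl.get_obs(): the state, without advancing time (a new reading comes with each control period).
- ctrl.get_image(name): name is "side" or "top"; returns a dict with "color" (480x640x3 uint8, blue, green, red), "mtx" (3x3 intrinsics, pixels), "rvec" (rotation vector, rad) and "tvec" (3), from world to camera coordinates, as OpenCV has them. Camera axes: x right, y down, z forward; pixel columns grow to the right and rows downward; lengths in m; the calibration is good to about 2 mm. A picture is of the moment at which its call begins. There is no depth.
- ctrl.finish_job(): hands the job in, once; it reports no verdict.
The state is a dict: "t": time; "q": joint angles; "dq": joint speeds; "effort": joint torques, N m; "tool_pos": TCP position; "tool_rot": TCP orientation; "contact_force": force on the tool from outside, world axes, zero at the start; "wrist_torque": the same for the moment, N m; "opening": finger opening in m.
Only numpy, scipy, OpenCV 4.12 (cv2) and the standard library are available. Lean on these libraries where they do the work, as an engineer would, in place of code of your own. Each camera call takes 0.05 s, during which the arm holds its last target.

### The job

The conveyor roller held between the bench centres is to be set for its sensor bracket: turn it on its axis until its long milled flat faces straight up, and let go of it. Then rest the small spirit level lengthwise in the middle of the flat, set down gently and left there level. Do not touch the dial gauge, and leave the wrench on the bed and everything else on the table where they are.

Things in the scene. Friction and masses are not known exactly. Their poses are not given: they have to be found in the camera images.
- bench_axis (a point): Point on the axis of the bench centres, midway between the two centre points, 120 mm above the table; fixed during a run. x runs along the roller's axis from headstock to tailstock (the end with a handwheel), z is up, the dial gauge stands on the -y side. The grey bed below is 440 mm long (along x), 90 mm wide (a rear rail reaches 67 mm to -y) and 34 mm high.
- headstock_top (a point): Top of the headstock, on the roller's -x side, 144 mm above the table. It and the tailstock carry the centres; each reaches from 150 to 210 mm from bench_axis along x and 35 mm to each side.
- tailstock_top (a point): Top of the tailstock, 144 mm above the table; its lock lever rises to 170 mm and its handwheel reaches 233 mm from bench_axis.
- roller_flat (a point): Middle of the milled flat; turns with the roller: x along its axis (as bench_axis x), z square out of the flat. The aluminium roller is 56 mm across, 200 mm long, held between the centres. The flat is a step in its middle, 116 mm long, 36 mm wide, 21.5 mm from the axis (6.5 mm below the round). The bands at both ends, 58 to 100 mm from the middle, are fully round: good to grip across.
- dog_screw (a point): Tip of the screw of the dark driving dog, a ring clamped on the roller's journal at the headstock end. It turns with the roller and stands 48 mm from the axis, exactly opposite the flat: when the flat faces up it points straight down.
- roller (a joint): Turn of the roller about bench_axis x, rad, by the right-hand rule: 0 (or any whole turn) means flat straight up. It may start anywhere, flat down included, and can be turned either way. Steady friction of about 0.08 N m: it stays where it is left.
- gauge: Dial gauge and its post, on a carriage on the bench's rear rail, anywhere within 70 mm of the middle; not to be touched. Origin at the dial's centre, 70 mm out to -y from the roller's axis and at its height; axes as bench_axis. 44 mm wide along x (knob to 34 mm on +x); reaches from 37 mm (plunger tip, 10 mm short of the roller) to 110 mm out; post top 165 mm above the table.
- level: Small machinist's spirit level: a dark steel block 90 x 24 x 30 mm with a glass vial in its top, 0.22 kg. Origin at the centre of its underside, x along its length, z up. It lies on the table left or right of the bench, in any direction.
- bar: Plain bright steel bar 120 x 20 x 24 mm without a vial, lying on the opposite side from the level; leave it. Origin at the centre of its underside, x along it.
- wheel: Bystander: a rubber-tyred robot wheel lying flat, 70 mm across, 30 mm high; origin at the centre of its underside.
- gearmotor: Bystander: a gear motor lying on the table, about 120 x 38 x 36 mm along its x; origin under its middle.
- screwdriver: Bystander: a 170 mm screwdriver behind the bench, along its x; origin under its middle.
- caliper: Bystander: a digital caliper lying flat behind the bench, 190 mm along its x, 14 mm high; origin under the middle of its beam.
- rover: Bystander: a small two-wheeled robot model 130 x 135 x 83 mm; origin on the table under its middle.
- wrench: Bystander: a 130 mm wrench lying on the bed under the roller; origin under its middle.
Things that resemble listed ones, but are neither listed nor needed, are in the scene too. What is shaped like the level but yellow is not meant.

How it is judged:
On the way:
1. the roller stands still with its flat facing up, let go of (angle between roller_flat's own z axis and vertical below 0.07 rad and velocity of joint roller between -0.05 and 0.05 rad/s and contact force between the fingers and anything else below 0.05 N and distance between level and roller_flat above 0.05 m), for 0.2 s.
At the end, for the whole second after the job is handed in: The roller's flat faces up within 0.07 rad (4 degrees) and the roller is still; the level rests on the flat (underside within 3 mm of it), upright within 0.08 rad, along the roller within 0.12 rad, its middle within 13 mm lengthwise and 9 mm sideways of the flat's middle, released and at rest (angle between roller_flat's own z axis and vertical below 0.07 rad and velocity of joint roller between -0.05 and 0.05 rad/s and angle between level's own z axis and vertical below 0.08 rad and angle between the x axis of level and the x axis of roller_flat, either way round below 0.12 rad and x of level in the frame of roller_flat between -0.013 and 0.013 m and y of level in the frame of roller_flat between -0.009 and 0.009 m and z of level in the frame of roller_flat between -0.003 and 0.003 m and linear speed of level below 0.02 m/s); the robot touches nothing.
It fails at once if the level is dropped or flung: it falls free faster than 0.35 m/s (contact force between the fingers and level below 0.05 N and linear speed of level above 0.35 m/s).
It fails at once if the robot bumps the dial gauge (over 5 N) (contact force between any of the fingers, the arm and gauge above 5 N).
It fails at once if a bystander is shoved more than 20 mm (distance of any of bar, wheel, gearmotor, screwdriver, caliper, rover, wrench from where it was at the start of the episode above 0.02 m).
It also fails if it takes over 72 s, if anything falls off the work surface, if the arm or the gripper's body presses on something with over 40 N, if the wrist force passes 120 N, or if a joint passes its speed limit or range.

## Working session

There is one attempt and no reset: what is moved stays moved. The work goes in short steps, Python scripts to look and compute and a tool call to move; the robot and the scene stay as the last step left them, time stands still between calls to the robot, and variables do not carry over. Pictures are saved under pics/ and viewed, and the job is handed in when it is done.

Besides the shell and the picture viewer there is one more tool, called after "Emit:" as name([rows], argument=value, ...), one row to a line, values as JSON. apply_moves: Moves the arm, as the interface text tells. Its arguments: {"type":"object","properties":{"rows":{"type":"array","items":{"type":"array","items":{"type":"number"}}},"grip":{"type":"number"},"squeeze":{"type":"number"}},"required":["rows"]}

```bash
mkdir -p pics; ls
python3 - <<'E'
from station import ctrl
import cv2
print(ctrl.get_obs())
for n in("side","top"):
    d=ctrl.get_image(n); cv2.imwrite(f"pics/{n}0.png",d["color"]); print(n,d["mtx"].tolist(),d["rvec"],d["tvec"])
E
```

```text
pics
{'t': 0.0, 'q': array([-1.26798105e+00,  5.33321138e-02,  1.61430682e+00,  2.66772018e-05,
        1.47600207e+00, -1.19032653e-01]), 'dq': array([-4.23848124e-05, -1.53605816e-03,  4.54446416e-04, -1.26661845e-04,
       -2.44495959e-03,  3.02989345e-05]), 'effort': array([ 6.00263666e-04, -3.93682265e+01, -3.70172274e+01, -9.90034823e-05,
        7.18138806e-03, -4.95258234e-06]), 'tool_pos': array([ 0.25570438, -0.56961003,  0.23007071]), 'tool_rot': array([-3.06997227e+00, -6.57303294e-01,  2.53546814e-04]), 'contact_force': array([ 0.13795674, -0.11685139, -0.70981645]), 'wrist_torque': array([ 0.01216169, -0.05454886, -0.00529206]), 'opening': 0.08561304794713649}
side [[534.7669358795498, 0.0, 323.807655413495], [0.0, 534.7669358795498, 232.2730458160809], [0.0, 0.0, 1.0]] [ 0.83121327 -2.4773026   1.16980573] [0.5060359  0.28954199 1.16177089]
top [[520.021426560336, 0.0, 330.1107768231117], [0.0, 520.021426560336, 239.76169817509043], [0.0, 0.0, 1.0]] [ 2.16069769 -2.19794305  0.119012  ] [0.0436308  0.60403711 1.15579499]
```

View pics/side0.png

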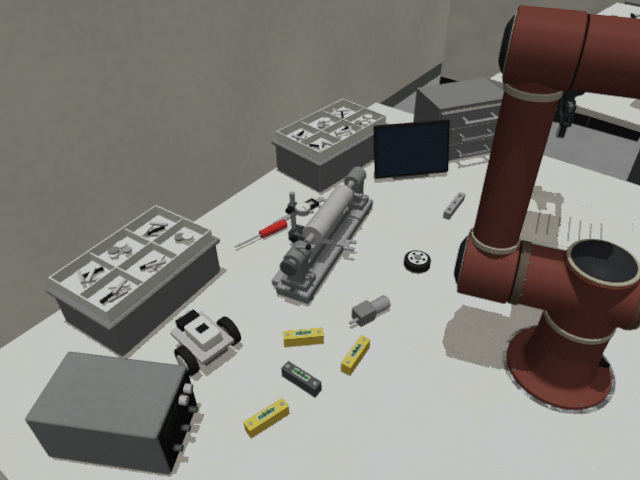

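View pics/top0.png

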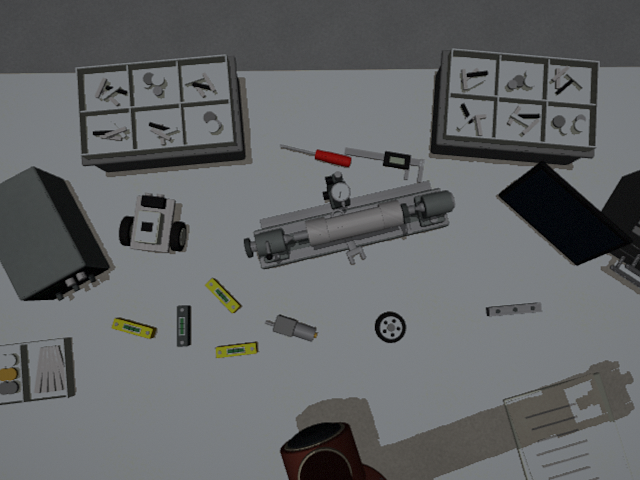

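The top view has world x up and y to the left. The bench lies roughly along world y, with the handwheel (tailstock) at the left near (248,245) and the gauge on the far side near (338,190). The dark level is near (183,326) and the bar near (513,309). I'll zoom in on these.

```bash
cat > h.py <<'E'
import numpy as np, cv2
from station import ctrl
from scipy.spatial.transform import Rotation as R
def img(n): return ctrl.get_image(n)
def ray(d,uv):
    Rm=cv2.Rodrigues(np.array(d["rvec"],float))[0]; t=np.array(d["tvec"],float).reshape(3)
    p=cv2.undistortPoints(np.array(uv,float).reshape(-1,1,2),d["mtx"],None).reshape(-1,2)
    v=np.c_[p,np.ones(len(p))]@Rm
    return -Rm.T@t, v/np.linalg.norm(v,axis=1,keepdims=True)
def onz(d,uv,z):
    c,v=ray(d,uv); return c+v*((z-c[2])/v[:,2])[:,None]
def proj(d,P):
    return cv2.projectPoints(np.array(P,float).reshape(-1,1,3),np.array(d["rvec"],float),np.array(d["tvec"],float),d["mtx"],None)[0].reshape(-1,2)
def crop(d,x0,y0,x1,y1,s,name):
    cv2.imwrite("pics/"+name,cv2.resize(d["color"][y0:y1,x0:x1],None,fx=s,fy=s,interpolation=cv2.INTER_CUBIC))
E
python3 - <<'E'
from h import *
d=img("top"); crop(d,235,165,465,275,3.4,"t1.png")
d=img("side"); crop(d,260,160,400,310,4,"s1.png")
E
```

```text
(no output)
```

View pics/t1.png

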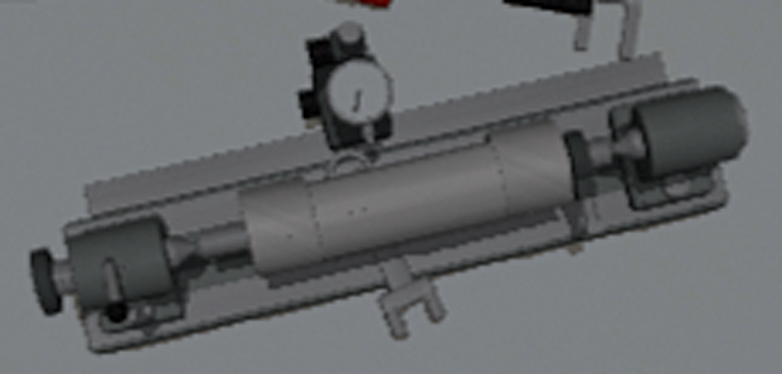

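View pics/s1.png

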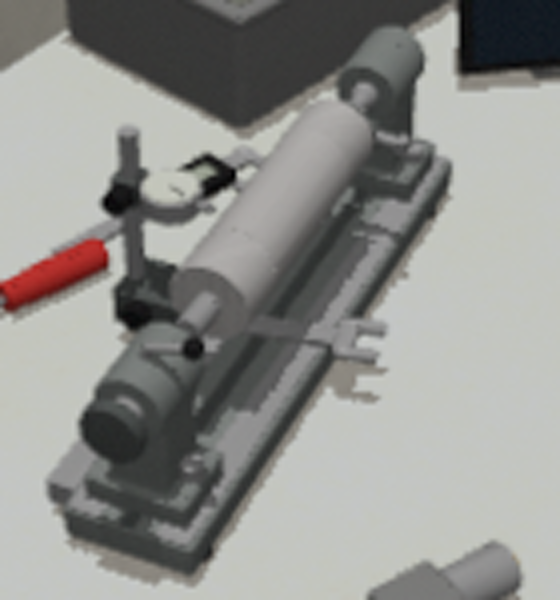

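Run:
```python
from h import *
def enh(d,x0,y0,x1,y1,s,name):
    c=d["color"][y0:y1,x0:x1]; c=cv2.resize(c,None,fx=s,fy=s,interpolation=cv2.INTER_LANCZOS4)
    l=cv2.cvtColor(c,cv2.COLOR_BGR2LAB); l[...,0]=cv2.createCLAHE(4,(4,4)).apply(l[...,0]); cv2.imwrite("pics/"+name,cv2.cvtColor(l,cv2.COLOR_LAB2BGR))
d=img("top"); enh(d,370,180,460,250,8.5,"t2.png"); enh(d,295,190,415,260,6.6,"t3.png")
d=img("side"); enh(d,295,170,375,250,7.4,"s2.png")
```

```text
(no output)
```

View pics/t2.png

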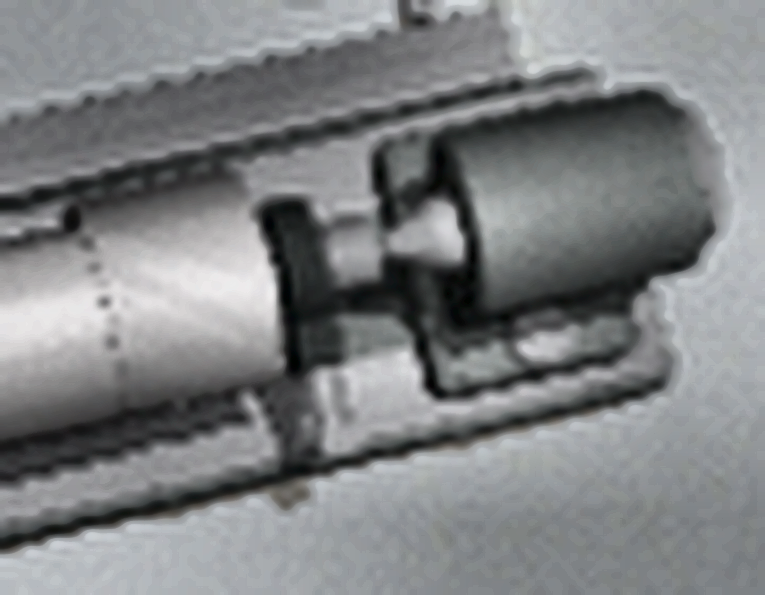

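View pics/t3.png

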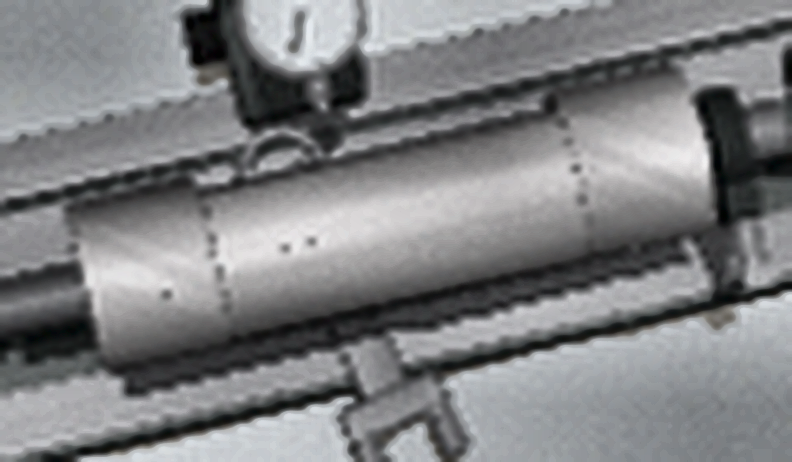

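View pics/s2.png

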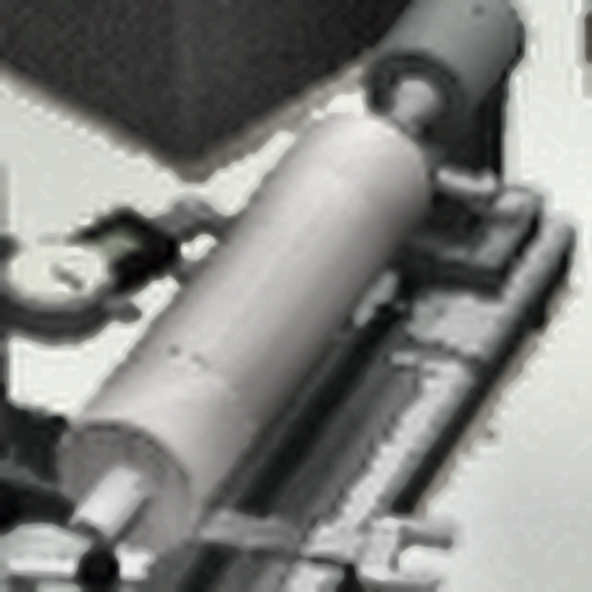

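Run:
```python
from h import *
d=img("top")
# rough axis from band mid pixels
pl=np.array([295+150/6.6,190+277/6.6]); pr=np.array([295+640/6.6,190+157/6.6])
A=onz(d,[pl,pr],0.12); print(A)
u=(A[0]-A[1]); u/=np.linalg.norm(u); print("ux",u,np.degrees(np.arctan2(u[1],u[0])))
# bench x toward +worldY (image left)
g=cv2.GaussianBlur(cv2.cvtColor(d["color"],cv2.COLOR_BGR2GRAY).astype(np.float32),(0,0),0.6)
v=np.array([-u[1],u[0],0]) # bench y = z x x
mid=A.mean(0)
print("mid",mid)
for s in np.arange(-0.11,0.111,0.01):
    ys=np.arange(-0.045,0.046,0.0025)
    P=mid+u*s+v*ys[:,None]
    q=proj(d,P).astype(np.float32)
    val=cv2.remap(g,q[None,:,0],q[None,:,1],cv2.INTER_LINEAR)[0]
    print("%.2f"%s,val.astype(int).tolist())
```

```text
[[ 0.61286834  0.06042181  0.12      ]
 [ 0.64897795 -0.0970599   0.12      ]]
ux [-0.22349405  0.97470529  0.        ] 102.91433886344625
mid [ 0.63092314 -0.01831904  0.12      ]
-0.11 [92, 92, 93, 95, 92, 70, 71, 92, 98, 98, 96, 73, 41, 34, 39, 42, 44, 45, 45, 45, 43, 40, 37, 35, 42, 46, 47, 46, 49, 77, 85, 85, 87, 86, 87, 96, 100]
-0.10 [93, 93, 94, 96, 92, 67, 71, 86, 86, 88, 92, 93, 91, 93, 96, 102, 106, 106, 109, 111, 105, 96, 90, 78, 69, 59, 49, 44, 38, 48, 56, 59, 62, 71, 73, 69, 57]
-0.09 [94, 93, 95, 96, 93, 66, 66, 66, 72, 82, 91, 97, 102, 105, 108, 110, 113, 117, 120, 119, 114, 108, 104, 101, 97, 92, 83, 74, 63, 60, 70, 79, 83, 87, 94, 94, 84]
-0.08 [95, 94, 96, 98, 93, 66, 67, 69, 75, 85, 92, 97, 102, 106, 110, 114, 117, 118, 117, 114, 111, 108, 103, 99, 94, 88, 82, 73, 61, 53, 55, 58, 78, 97, 100, 99, 91]
-0.07 [95, 94, 97, 99, 91, 64, 66, 69, 76, 86, 93, 98, 105, 109, 112, 113, 113, 114, 117, 113, 109, 105, 101, 97, 93, 88, 80, 70, 60, 56, 56, 56, 63, 91, 101, 101, 96]
-0.06 [96, 96, 98, 99, 89, 66, 66, 69, 72, 84, 93, 95, 101, 102, 105, 110, 111, 105, 111, 110, 105, 
[... 2230 characters left out ...]
57, 59, 84, 100, 100, 97, 81]
0.08 [98, 100, 101, 98, 73, 67, 72, 71, 79, 88, 93, 98, 102, 107, 112, 114, 116, 118, 119, 115, 106, 103, 102, 98, 93, 87, 79, 67, 56, 55, 57, 60, 87, 100, 101, 98, 81]
0.09 [97, 99, 100, 97, 70, 66, 72, 72, 80, 88, 96, 102, 104, 107, 113, 119, 122, 121, 117, 112, 108, 105, 102, 98, 92, 85, 77, 65, 54, 55, 58, 60, 82, 99, 101, 98, 80]
0.10 [97, 99, 100, 97, 72, 69, 76, 76, 83, 91, 95, 101, 106, 109, 111, 117, 118, 115, 111, 110, 107, 101, 99, 95, 90, 82, 74, 62, 63, 85, 97, 94, 98, 101, 101, 99, 80]
0.11 [96, 98, 99, 96, 75, 75, 95, 102, 101, 100, 100, 101, 99, 85, 69, 75, 89, 97, 92, 79, 57, 34, 28, 38, 46, 63, 76, 80, 94, 103, 103, 102, 102, 102, 102, 100, 79]
```

```bash
cat >> h.py <<'E'
mid0=np.array([0.63092314,-0.01831904,0.12]); u0=np.array([-0.22349405,0.97470529,0]); v0=np.array([-u0[1],u0[0],0])
def prof(d,s,ys,z,mid=mid0,u=u0,v=v0,sig=0.5):
    g=cv2.GaussianBlur(cv2.cvtColor(d["color"],cv2.COLOR_BGR2GRAY).astype(np.float32),(0,0),sig)
    P=mid+u*s+v*np.asarray(ys)[:,None]; P[:,2]=z
    q=proj(d,P).astype(np.float32)
    return cv2.remap(g,q[None,:,0],q[None,:,1],cv2.INTER_LINEAR)[0]
E
python3 - <<'E'
from h import *
d=img("top"); e=img("side")
for n,x in(("top",d),("side",e)): print(n,ray(x,[[0,0]])[0])
ys=np.arange(0.03,0.065,0.002)
print("front bed z=.034", ys)
for s in (-.2,-.15,-.06,-.03,.06,.09,.15,.2): print(s,prof(d,s,ys,0.034).astype(int).tolist())
print("dog column z=.12")
ys=np.arange(-.04,.09,0.003)
for s in (-.125,-.12,-.115,-.11,-.105): print(s,prof(d,s,ys,0.12).astype(int).tolist())
# overlay grid
c=d["color"].copy()
c=cv2.resize(c[165:275,235:465],None,fx=3.4,fy=3.4,interpolation=cv2.INTER_CUBIC)
def dr(P,col):
    q=(proj(d,P)-[235,165]+.5)*3.4-.5
    for a in q: cv2.circle(c,tuple(int(t) for t in a),2,col,-1)
for s in(-.233,-.22,-.21,-.15,-.1,-.058,.058,.1,.15,.21,.22,.233):
    dr([mid0+u0*s],(0,0,255))
    for y in(-.045,.045):
        P=mid0+u0*s+v0*y; P[2]=.034; dr([P],(0,255,0))
cv2.imwrite("pics/ov.png",c)
E
```

```text
top [0.49251856 0.0509787  1.20725025]
side [-0.0338685   0.87227888  0.96312044]
front bed z=.034 [0.03  0.032 0.034 0.036 0.038 0.04  0.042 0.044 0.046 0.048 0.05  0.052
 0.054 0.056 0.058 0.06  0.062 0.064]
-0.2 [71, 63, 51, 55, 83, 90, 74, 55, 51, 83, 118, 127, 128, 127, 127, 127, 127, 127]
-0.15 [48, 57, 76, 91, 96, 91, 74, 54, 56, 84, 118, 128, 128, 127, 127, 127, 127, 127]
-0.06 [90, 101, 102, 103, 101, 91, 69, 48, 67, 107, 124, 127, 127, 127, 127, 127, 127, 127]
-0.03 [77, 97, 104, 104, 99, 85, 64, 51, 68, 112, 125, 128, 127, 127, 127, 127, 127, 127]
0.06 [98, 102, 102, 101, 95, 76, 54, 57, 92, 121, 128, 127, 127, 127, 127, 127, 127, 127]
0.09 [95, 100, 101, 101, 93, 74, 53, 54, 99, 122, 128, 128, 127, 127, 128, 127, 127, 127]
0.15 [103, 102, 103, 102, 89, 69, 55, 70, 114, 128, 127, 127, 127, 127, 127, 127, 127, 127]
0.2 [56, 71, 97, 100, 84, 63, 52, 88, 119, 127, 127, 127, 127, 127, 127, 127, 127, 127]
dog column z=.12
-0.125 [94, 95, 83, 58, 88, 97, 97, 97, 96, 96, 88, 68, 79, 90, 89, 78, 53, 27, 33, 55, 72, 72, 82, 97, 98, 98, 97, 97, 96, 79, 50, 98, 127, 127, 127, 127, 126, 127, 126, 127, 127, 127, 127, 127]
-0.12 [93, 95, 92, 65, 84, 97, 97, 96, 97, 96, 85, 69, 82, 93, 89, 77, 53, 28, 37, 66, 72, 72, 81, 97, 98, 97, 97, 97, 97, 80, 53, 89, 127, 127, 127, 127, 127, 127, 127, 127, 127, 127, 127, 126]
-0.115 [94, 95, 82, 60, 88, 97, 98, 97, 83, 68, 61, 49, 54, 59, 57, 51, 43, 36, 46, 60, 60, 64, 77, 96, 99, 98, 98, 97, 97, 78, 49, 109, 128, 127, 127, 127, 127, 127, 127, 127, 127, 127, 127, 127]
-0.11 [94, 95, 88, 66, 88, 97, 98, 96, 51, 32, 41, 43, 45, 46, 45, 42, 40, 35, 38, 47, 46, 46, 59, 84, 84, 87, 83, 89, 100, 95, 59, 95, 128, 127, 127, 127, 127, 126, 127, 128, 127, 127, 127, 127]
-0.105 [94, 95, 83, 63, 89, 98, 98, 88, 48, 29, 33, 34, 41, 38, 34, 34, 31, 29, 36, 47, 46, 45, 55, 80, 88, 85, 85, 94, 99, 91, 52, 101, 127, 127, 127, 127, 127, 127, 126, 127, 127, 127, 127, 127]
```

View pics/ov.png

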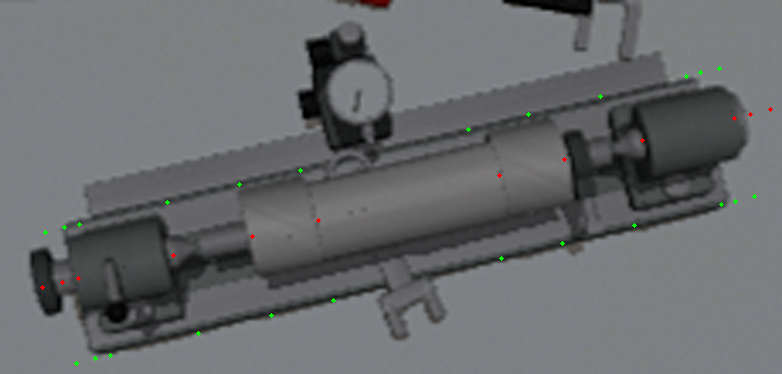

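Run:
```python
from h import *
d=img("top"); e=img("side")
u=u0-0.0085*v0; u/=np.linalg.norm(u); v=np.array([-u[1],u[0],0])
print(u,v)
c=ray(d,[[0,0]])[0]
ys=np.arange(0.015,0.04,0.0005)
for s in np.arange(-.095,.1,.015):
    p=prof(d,s,ys,0.12,u=u,v=v,sig=0.7); g=np.gradient(p); i=np.argmin(g); j=np.argmin(p)
    # half-level crossing between plateau ~ steepest descent & min
    print("%.3f"%s,"steep %.4f min %.4f"%(ys[i],ys[j]),p[::4].astype(int).tolist())
print('ends along s at top line z=.148')
for y in(-.005,0,.005):
    ss=np.arange(-.125,-.085,.002); P=[mid0+u*s+v*y+[0,0,.028] for s in ss]
    g=cv2.cvtColor(d["color"],cv2.COLOR_BGR2GRAY).astype(np.float32)
    q=proj(d,P).astype(np.float32); print(y,'H',list(zip(ss.round(3).tolist(),cv2.remap(g,q[None,:,0],q[None,:,1],1)[0].astype(int).tolist())))
    P=[mid0+u*(-s)+v*y+[0,0,.028] for s in ss]
    q=proj(d,P).astype(np.float32); print(y,'T',list(zip((-ss).round(3).tolist(),cv2.remap(g,q[None,:,0],q[None,:,1],1)[0].astype(int).tolist())))
# side view profiles, perpendicular at vertical direction
```

```text
[-0.21520128  0.97656972  0.        ] [-0.97656972 -0.21520128  0.        ]
-0.095 steep 0.0235 min 0.0275 [95, 91, 86, 80, 70, 60, 55, 55, 56, 56, 56, 56, 57]
-0.080 steep 0.0235 min 0.0280 [92, 88, 83, 76, 68, 59, 54, 55, 57, 66, 83, 96, 100]
-0.065 steep 0.0235 min 0.0265 [91, 86, 80, 72, 63, 55, 51, 53, 56, 62, 81, 95, 100]
-0.050 steep 0.0240 min 0.0275 [95, 91, 84, 76, 68, 58, 53, 55, 56, 60, 73, 91, 101]
-0.035 steep 0.0235 min 0.0265 [95, 90, 84, 76, 67, 57, 52, 54, 57, 58, 68, 91, 102]
-0.020 steep 0.0235 min 0.0270 [95, 90, 83, 75, 66, 55, 50, 55, 57, 57, 64, 83, 98]
-0.005 steep 0.0245 min 0.0265 [95, 90, 84, 76, 66, 54, 51, 55, 58, 59, 67, 85, 100]
0.010 steep 0.0235 min 0.0265 [94, 89, 82, 75, 65, 55, 52, 55, 58, 65, 84, 94, 96]
0.025 steep 0.0240 min 0.0270 [94, 89, 83, 75, 65, 51, 49, 54, 56, 61, 77, 91, 95]
0.040 steep 0.0240 min 0.0260 [94, 89, 82, 75, 65, 54, 52, 56, 58, 62, 76, 94, 101]
0.055 steep 0.0230 min 0.0265 [94, 89, 82, 74, 64, 53, 50, 54, 57, 61, 79, 95, 101]
0.070 steep 0.0245 min 0.0270 [95, 90, 85, 78, 69, 59, 55, 56, 57, 61, 77, 93, 100]
0.085 steep 0
[... 1194 characters left out ...]
91), (0.103, 97), (0.101, 118), (0.099, 121), (0.097, 121), (0.095, 121), (0.093, 123), (0.091, 122), (0.089, 122), (0.087, 122)]
0.005 H [(-0.125, 49), (-0.123, 68), (-0.121, 85), (-0.119, 88), (-0.117, 88), (-0.115, 88), (-0.113, 85), (-0.111, 71), (-0.109, 51), (-0.107, 44), (-0.105, 45), (-0.103, 44), (-0.101, 43), (-0.099, 21), (-0.097, 85), (-0.095, 114), (-0.093, 117), (-0.091, 118), (-0.089, 119), (-0.087, 120)]
0.005 T [(0.125, 85), (0.123, 86), (0.121, 86), (0.119, 88), (0.117, 87), (0.115, 87), (0.113, 88), (0.111, 88), (0.109, 90), (0.107, 89), (0.105, 85), (0.103, 89), (0.101, 104), (0.099, 114), (0.097, 113), (0.095, 113), (0.093, 114), (0.091, 114), (0.089, 115), (0.087, 116)]
```

```bash
cat >> h.py <<'E'
C=np.array([.63175,-.01558,.12]); U=np.array([-0.21520128,0.97656972,0]); V=np.array([-U[1],U[0],0]); V=np.array([-0.97656972,-0.21520128,0]); Z=np.array([0,0,1.])
def B(p): p=np.atleast_2d(p)-C; return np.c_[p@U,p@V,p[:,2]]
def W(b): b=np.atleast_2d(b); return C+b[:,:1]*U+b[:,1:2]*V+b[:,2:]*Z
E
python3 - <<'E'
from h import *
d=img("top")
c=d["color"]
print(c[230:243,398:412].tolist()[4:11])
p=[370+290/8.5-.5,180+495/8.5-.5]
for z in(0,.06,.08,.1,.114,.12): print(z,B(onz(d,[p],z)).round(4))
print("gauge",B(onz(d,[[235+360/3.4,165+92/3.4]],.12)), B(onz(d,[[235+300/3.4,165+103/3.4],[235+395/3.4,165+80/3.4],[235+345/3.4,165+35/3.4]],.12)))
# level
hsv=cv2.cvtColor(c,cv2.COLOR_BGR2HSV)
m=(c.max(2)<85).astype(np.uint8)
n,l,st,ce=cv2.connectedComponentsWithStats(m[300:352,170:200])
print(st[:,4])
crop(d,150,270,270,360,6,"lv.png")
e=img("side"); crop(e,240,315,380,440,5.5,"lvs.png"); crop(e,310,200,370,250,10,"dogs.png")
E
```

```text
[[[105, 103, 102], [108, 105, 105], [98, 95, 95], [83, 82, 81], [72, 70, 70], [48, 47, 46], [42, 43, 40], [41, 40, 38], [48, 49, 46], [54, 54, 51], [50, 51, 47], [40, 42, 39], [35, 36, 33], [37, 39, 39]], [[76, 74, 73], [68, 68, 66], [75, 74, 70], [68, 68, 64], [59, 59, 56], [33, 34, 32], [27, 27, 25], [22, 23, 20], [33, 34, 33], [45, 48, 48], [45, 48, 50], [84, 85, 84], [121, 118, 114], [121, 118, 114]], [[60, 61, 57], [49, 51, 47], [43, 42, 40], [35, 35, 30], [36, 38, 35], [44, 46, 46], [58, 62, 63], [73, 79, 82], [98, 97, 96], [123, 121, 117], [120, 119, 115], [125, 123, 120], [135, 131, 127], [135, 131, 128]], [[40, 41, 42], [45, 48, 48], [53, 56, 59], [71, 75, 79], [74, 78, 81], [76, 80, 83], [78, 84, 87], [80, 86, 89], [105, 106, 105], [138, 133, 129], [134, 130, 126], [133, 129, 125], [134, 130, 126], [132, 128, 125]], [[96, 96, 96], [122, 119, 115], [125, 122, 118], [112, 112, 110], [78, 84, 87], [79, 85, 88], [77, 82, 86], [74, 80, 83], [102, 102, 103], [134, 130, 126], [132, 128, 125], [133, 130, 125], [132, 129, 125], [132, 129, 125]], [[130, 127, 123], [135, 130, 126], [1
[... 155 characters left out ...]
 125], [130, 127, 123], [132, 128, 125]], [[132, 128, 124], [133, 130, 125], [133, 129, 125], [134, 130, 126], [131, 128, 124], [122, 119, 117], [126, 124, 120], [133, 130, 126], [133, 130, 125], [132, 129, 124], [132, 129, 124], [132, 129, 124], [131, 128, 124], [132, 128, 125]]]
0 [[-0.1157  0.0485 -0.12  ]]
0.06 [[-0.1053  0.0521 -0.06  ]]
0.08 [[-0.1018  0.0533 -0.04  ]]
0.1 [[-0.0983  0.0545 -0.02  ]]
0.114 [[-0.0958  0.0554 -0.006 ]]
0.12 [[-0.0948  0.0557  0.    ]]
gauge [[ 1.09473440e-02 -6.93931446e-02  1.11022302e-16]] [[ 4.89511486e-02 -7.12426687e-02  1.11022302e-16]
 [-1.20929579e-02 -7.17444255e-02  1.11022302e-16]
 [ 1.16125146e-02 -1.06664406e-01  1.11022302e-16]]
[1044  516]
```

View pics/lv.png

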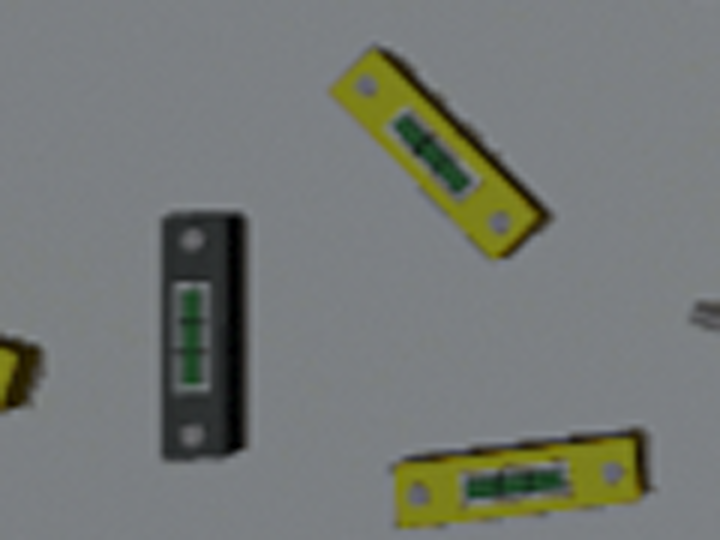

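View pics/lvs.png

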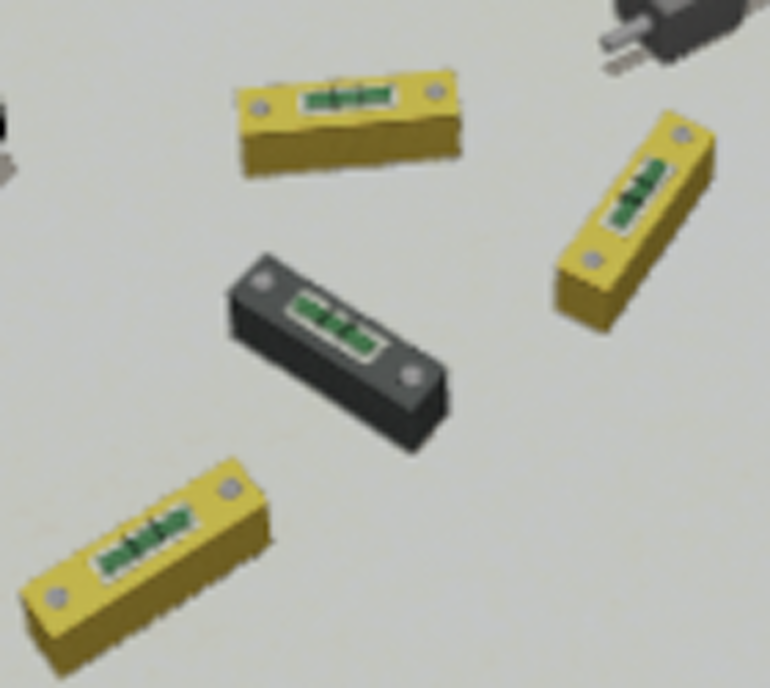

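```bash
cat >> h.py <<'E'
def Rt(phi,flip=1):
    # tool axes in world: z=-Z rotated about U by phi(deg); x=flip*U
    x=flip*U; z=-Z; y=np.cross(z,x); R0=np.c_[x,y,z]
    return R.from_rotvec(np.radians(phi)*U)*R.from_matrix(R0)
def rows(wps):
    o=ctrl.get_obs(); p=np.array(o["tool_pos"]); r=R.from_rotvec(o["tool_rot"])
    print("now",p.round(4),"bench",B(p).round(4).tolist(),"q",np.round(o["q"],2).tolist(),"t",round(o["t"],2))
    for pos,rot in wps:
        dp=r.inv().apply(np.ravel(pos)-p)*100; dr=np.degrees((r.inv()*rot).as_rotvec())/5
        print(np.r_[dp,dr].round(2).tolist())
def tcp(bx,phi,back,flip=1,y=0,z=0):
    # grasp centre on the axis, TCP beyond it by back
    rr=Rt(phi,flip); return W([bx,y,z])[0]+back*rr.as_matrix()[:,2], rr
E
python3 - <<'E'
from h import *
o=ctrl.get_obs(); r=R.from_rotvec(o["tool_rot"]).as_matrix(); print(r.round(3))
for f in(1,-1):
    print(f); rows([(np.array([.36,-.3,.33]),Rt(0,f)),tcp(-.078,0,-.10,f),tcp(-.078,36,-.10,f),tcp(-.078,36,.025,f)])
E
```

```text
[[ 0.912  0.409  0.   ]
 [ 0.409 -0.912 -0.   ]
 [-0.     0.    -1.   ]]
1
now [ 0.2559 -0.5702  0.2313] bench [[-0.4608, 0.4864, 0.1113]] q [-1.27, 0.05, 1.61, -0.0, 1.48, -0.12] t 0.65
[20.56, -20.39, -9.87, 0.0, 0.0, -15.65]
[55.41, -27.58, 1.13, 0.0, 0.0, -15.65]
[61.17, -26.38, 3.04, 6.03, -4.91, -15.1]
[53.97, -27.88, 13.15, 6.03, -4.91, -15.1]
-1
now [ 0.2559 -0.5702  0.2313] bench [[-0.4608, 0.4864, 0.1113]] q [-1.27, 0.05, 1.61, -0.0, 1.48, -0.12] t 0.65
[20.56, -20.39, -9.87, 0.0, -0.0, 20.35]
[55.41, -27.58, 1.13, 0.0, -0.0, 20.35]
[61.17, -26.38, 3.04, -5.18, -6.37, 19.6]
[53.97, -27.88, 13.15, -5.18, -6.37, 19.6]
```

Emit:
apply_moves([
  [10, -10, -10, 0, 0, -4],
  [20.5, -20.5, -10, 0, 0, -9],
  [20.5, -20.5, -10, 0, 0, -12],
  [20.5, -20.5, -10, 0, 0, -15.65],
  [20.5, -20.5, -10, 0, 0, -15.65],
  [38, -24, -5, 0, 0, -15.65],
  [55.4, -27.6, 0, 0, 0, -15.65],
  [55.4, -27.6, 0, 0, 0, -15.65],
  [55.4, -27.6, 0, 0, 0, -15.65],
  [55.4, -27.6, 0, 0, 0, -15.65],
  [55.4, -27.6, 0, 0, 0, -15.65],
  [55.4, -27.6, 0, 0, 0, -15.65],
  [55.4, -27.6, 0, 0, 0, -15.65],
  [55.4, -27.6, 0, 0, 0, -15.65],
  [55.4, -27.6, 0, 0, 0, -15.65],
  [55.4, -27.6, 0, 0, 0, -15.65],
], grip=0)

```text
t: 2.25
tool_pos: [0.6479, -0.0923, 0.2316]
tool_rot: [1.968, 2.448, -0.001]
contact_force: [0.1, -0.7, 0.1]
opening: 0.0851
```

Run:
```python
from h import *
rows([tcp(-.078,0,-.10),tcp(-.078,18,-.10),tcp(-.078,36,-.10),tcp(-.078,36,.025)])
```

```text
now [ 0.6479 -0.0923  0.2316] bench [[-0.0784, 0.0007, 0.1116]] q [-0.25, 0.12, 1.54, -0.0, 1.48, -0.47] t 2.25
[0.04, 0.07, 1.16, -0.0, 0.01, -0.01]
[0.04, 3.16, 1.65, 3.6, 0.01, -0.01]
[0.04, 5.95, 3.07, 7.2, 0.01, -0.01]
[0.05, -1.39, 13.19, 7.2, 0.01, -0.01]
```

Emit:
apply_moves([
  [0, 1.6, 1.2, 1.7, 0, 0],
  [0, 3.2, 1.6, 3.4, 0, 0],
  [0, 4.6, 2.3, 5.1, 0, 0],
  [0, 5.9, 3.1, 6.8, 0, 0],
  [0, 6, 3.1, 7.2, 0, 0],
  [0, 6, 3.1, 7.2, 0, 0],
])

```text
t: 2.85
tool_pos: [0.706, -0.0808, 0.1973]
tool_rot: [-1.67, -2.074, 0.679]
contact_force: [0.0, 0.1, -0.6]
opening: 0.0854
```

Run:
```python
from h import *
rows([tcp(-.078,36,-.10),tcp(-.078,40,-.10),tcp(-.078,36,.025)])
d=img("top");cv2.imwrite("pics/a1.png",d["color"][100:360,180:500]);d=img("side");cv2.imwrite("pics/a2.png",d["color"][60:360,180:580])
```

```text
now [ 0.706  -0.0808  0.1973] bench [[-0.0797, -0.0585, 0.0773]] q [-0.14, 0.68, 0.98, -0.24, 2.08, -0.4] t 2.85
[0.17, -0.19, -0.31, -0.06, -0.02, -0.01]
[0.17, 0.5, -0.29, 0.74, -0.02, -0.01]
[0.14, -0.13, 12.19, -0.06, -0.02, -0.01]
```

View pics/a1.png

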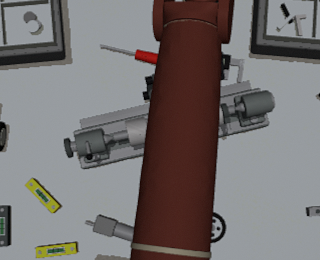

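View pics/a2.png

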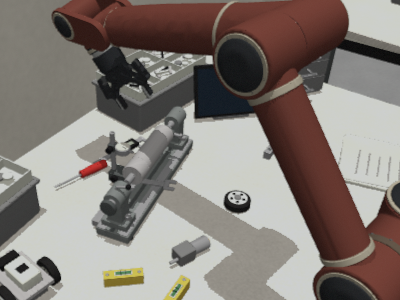

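Emit:
apply_moves([
  [0.15, -0.15, 4, -0.06, 0, 0],
  [0.15, -0.15, 8, -0.06, 0, 0],
  [0.15, -0.15, 10.5, -0.06, 0, 0],
  [0.15, -0.15, 12.2, -0.06, 0, 0],
  [0.15, -0.15, 12.2, -0.06, 0, 0],
  [0.15, -0.15, 12.2, -0.06, 0, 0],
])

```text
t: 3.55
tool_pos: [0.6354, -0.0959, 0.1073]
tool_rot: [-1.682, -2.084, 0.667]
contact_force: [-0.6, 0.6, -0.2]
opening: 0.0853
```

Run:
```python
from h import *
rows([tcp(-.078,36,.025)])
print(ctrl.get_obs()["contact_force"])
d=img("side");crop(d,270,90,410,250,4.5,"a3.png")
```

```text
now [ 0.6354 -0.0959  0.1073] bench [[-0.0792, 0.0137, -0.0127]] q [-0.17, 0.58, 1.27, -0.23, 1.86, -0.38] t 3.55
[0.12, 0.36, 0.67, 0.13, 0.01, -0.05]
[-0.6456291   0.64579241 -0.23160192]
```

View pics/a3.png

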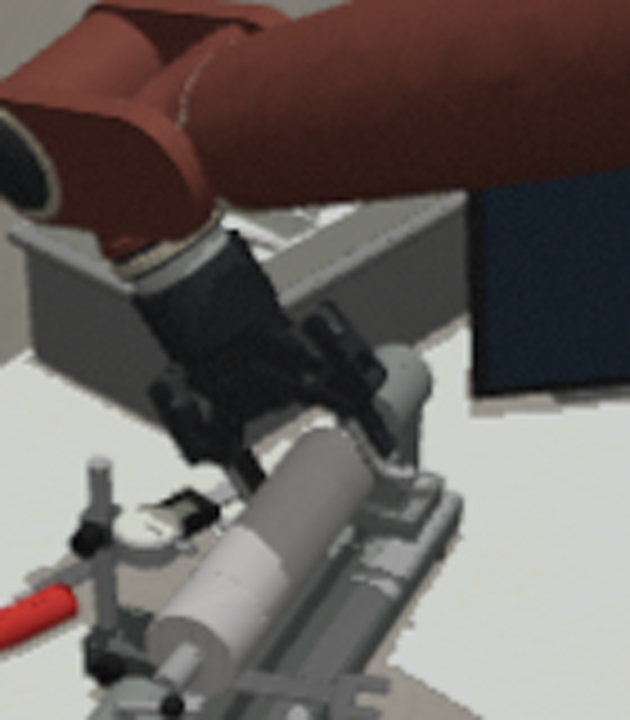

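Emit:
apply_moves([
  [0.1, 0.35, 0.7, 0.13, 0, 0],
  [0.1, 0.35, 0.7, 0.13, 0, 0],
  [0.1, 0.35, 0.7, 0.13, 0, 0],
  [0.1, 0.35, 0.7, 0.13, 0, 0],
])

```text
t: 4.0
tool_pos: [0.635, -0.095, 0.0998]
tool_rot: [-1.677, -2.078, 0.677]
contact_force: [0.3, -0.0, -0.3]
opening: 0.0854
```

Emit:
apply_moves([
  [0, 0, 0, 0, 0, 0],
  [0, 0, 0, 0, 0, 0],
  [0, 0, 0, 0, 0, 0],
  [0, 0, 0, 0, 0, 0],
  [0, 0, 0, 0, 0, 0],
  [0, 0, 0, 0, 0, 0],
  [0, 0, 0, 0, 0, 0],
  [0, 0, 0, 0, 0, 0],
], grip=0.8, squeeze=40)

```text
t: 4.8
tool_pos: [0.6338, -0.0952, 0.1011]
tool_rot: [-1.675, -2.074, 0.681]
contact_force: [-5.1, -0.1, 4.1]
opening: 0.0548
```

Run:
```python
from h import *
rows([tcp(-.078,36-k,.025) for k in (0,6,12,18,24,30,36,42,48,54,60,66,72,78,82)])
print(ctrl.get_obs()["contact_force"],ctrl.get_obs()["wrist_torque"])
```

```text
now [ 0.6338 -0.0952  0.1011] bench [[-0.0782, 0.0151, -0.0189]] q [-0.17, 0.59, 1.27, -0.23, 1.87, -0.38] t 4.8
[0.02, 0.11, 0.08, -0.04, 0.01, -0.06]
[0.02, 0.37, 0.06, -1.24, 0.01, -0.06]
[0.02, 0.63, 0.02, -2.44, 0.01, -0.06]
[0.03, 0.88, -0.05, -3.64, 0.02, -0.06]
[0.03, 1.13, -0.14, -4.84, 0.02, -0.06]
[0.03, 1.36, -0.26, -6.04, 0.02, -0.06]
[0.03, 1.58, -0.4, -7.24, 0.02, -0.05]
[0.03, 1.78, -0.57, -8.44, 0.03, -0.05]
[0.03, 1.96, -0.75, -9.64, 0.03, -0.05]
[0.03, 2.13, -0.96, -10.84, 0.03, -0.05]
[0.03, 2.27, -1.18, -12.04, 0.04, -0.05]
[0.03, 2.39, -1.41, -13.24, 0.04, -0.05]
[0.03, 2.48, -1.66, -14.44, 0.04, -0.05]
[0.03, 2.55, -1.91, -15.64, 0.04, -0.05]
[0.03, 2.58, -2.08, -16.44, 0.05, -0.04]
[-5.11346004 -0.08399691  4.14356915] [-0.08470185  0.78751021 -0.01622429]
```

Emit:
apply_moves([
  [0, 0.3, 0.02, -1.24, 0, -0.05],
  [0, 0.56, -0.02, -2.44, 0, -0.05],
  [0, 0.8, -0.1, -3.64, 0, -0.05],
  [0, 1.06, -0.18, -4.84, 0, -0.05],
  [0, 1.29, -0.3, -6.04, 0, -0.05],
  [0, 1.51, -0.45, -7.24, 0, -0.05],
  [0, 1.71, -0.62, -8.44, 0, -0.05],
  [0, 1.9, -0.8, -9.64, 0, -0.05],
  [0, 2.06, -1.0, -10.84, 0, -0.05],
  [0, 2.2, -1.22, -12.04, 0, -0.05],
  [0, 2.32, -1.45, -13.24, 0, -0.05],
  [0, 2.41, -1.7, -14.44, 0, -0.05],
  [0, 2.48, -1.95, -15.64, 0, -0.05],
  [0, 2.5, -2.1, -16.4, 0, -0.05],
  [0, 2.5, -2.1, -16.4, 0, -0.05],
  [0, 2.5, -2.1, -16.4, 0, -0.05],
  [0, 2.5, -2.1, -16.4, 0, -0.05],
])

```text
t: 6.5
tool_pos: [0.6642, -0.0884, 0.1034]
tool_rot: [1.576, 1.962, 0.827]
contact_force: [-25.3, -3.3, 14.9]
opening: 0.0551
```

Run:
```python
from h import *
rows([tcp(-.078,-46,.025),tcp(-.078,-46,-.10)])
o=ctrl.get_obs();print(o["contact_force"],o["wrist_torque"],o["opening"])
d=img("top");crop(d,235,165,465,275,3.4,"b1.png");d=img("side");crop(d,260,130,400,310,3.3,"b2.png")
```

```text
now [ 0.6642 -0.0884  0.1034] bench [[-0.0781, -0.016, -0.0166]] q [-0.43, -0.04, 2.09, 0.88, 0.59, -1.27] t 6.5
[0.01, 0.08, 0.19, -0.05, 0.01, 0.01]
[-0.0, 0.03, -12.31, -0.05, 0.01, 0.01]
[-25.2973409   -3.25467442  14.85245481] [ 0.52821126  1.50003629 -0.30732346] 0.0550618234174078
```

View pics/b1.png

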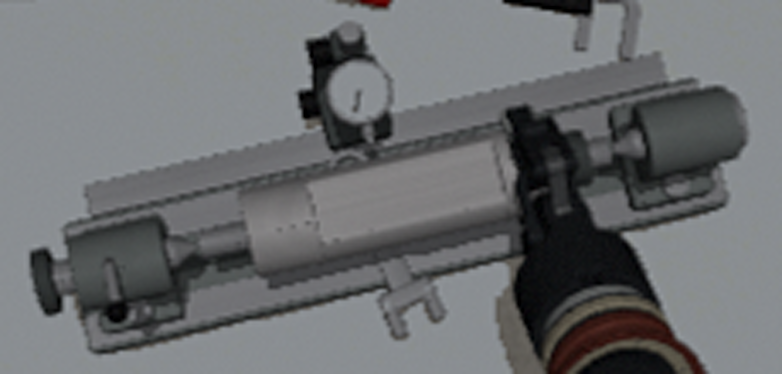

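View pics/b2.png

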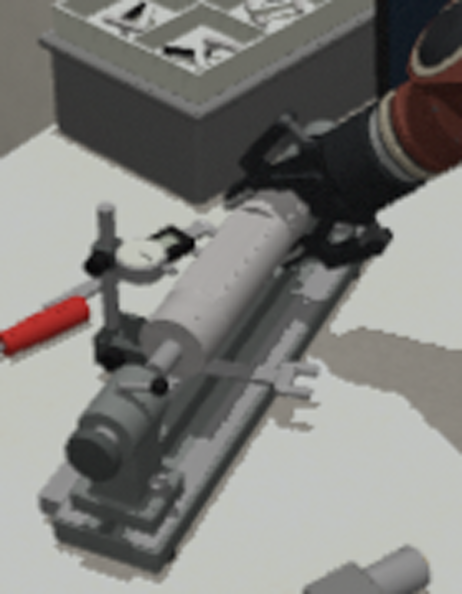

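Run:
```python
from h import *
d=img("top"); g=cv2.cvtColor(d["color"],cv2.COLOR_BGR2GRAY).astype(np.float32)
ys=np.arange(-.036,.037,.002); print((ys*1000).astype(int).tolist())
acc=[]
for s in np.arange(-.045,.05,.005):
    q=proj(d,W([[s,y,.0215] for y in ys])).astype(np.float32); a=cv2.remap(g,q[None,:,0],q[None,:,1],1)[0]; acc.append(a)
    print("%.3f"%s,a.astype(int).tolist())
print(np.mean(acc,0).astype(int).tolist())
crop(d,300,185,400,255,8,"b3.png")
```

```text
[-36, -33, -31, -29, -27, -25, -23, -21, -19, -17, -15, -13, -11, -9, -7, -5, -3, -1, 0, 2, 4, 6, 8, 10, 12, 14, 16, 18, 20, 22, 24, 26, 28, 30, 32, 34, 36]
-0.045 [110, 111, 110, 97, 73, 73, 70, 77, 97, 122, 129, 130, 131, 129, 127, 127, 128, 128, 128, 129, 129, 128, 126, 125, 126, 129, 131, 126, 111, 96, 87, 78, 68, 57, 61, 64, 62]
-0.040 [110, 111, 113, 84, 68, 73, 76, 80, 98, 122, 129, 131, 132, 129, 127, 127, 127, 127, 128, 129, 129, 128, 127, 125, 125, 128, 130, 128, 111, 96, 87, 79, 67, 57, 60, 63, 62]
-0.035 [110, 112, 112, 95, 71, 71, 67, 77, 98, 123, 128, 130, 131, 131, 128, 127, 129, 129, 128, 129, 130, 127, 126, 125, 126, 128, 132, 124, 110, 96, 86, 77, 65, 57, 61, 64, 62]
-0.030 [111, 112, 114, 82, 66, 75, 76, 78, 99, 121, 128, 131, 132, 130, 128, 128, 127, 128, 128, 129, 130, 128, 127, 126, 126, 128, 129, 124, 109, 96, 86, 78, 66, 57, 60, 64, 63]
-0.025 [111, 112, 113, 93, 74, 83, 78, 79, 97, 125, 127, 130, 131, 129, 127, 127, 128, 129, 129, 130, 130, 128, 127, 126, 126, 128, 130, 125, 109, 95, 86, 76, 65, 59, 63, 65, 63]
-0.020 [111, 113, 113, 87, 70, 67, 68, 76, 100, 
[... 1909 characters left out ...]
 [31, 70, 105, 90, 56, 74, 73, 77, 101, 122, 129, 131, 131, 130, 130, 130, 130, 132, 127, 129, 130, 129, 129, 129, 130, 130, 132, 126, 109, 95, 87, 77, 64, 56, 64, 66, 61]
0.040 [93, 108, 112, 104, 101, 87, 70, 78, 101, 125, 130, 133, 132, 132, 129, 130, 132, 131, 129, 129, 130, 129, 130, 129, 129, 129, 131, 127, 108, 94, 87, 77, 63, 60, 65, 65, 61]
0.045 [115, 115, 112, 95, 77, 72, 68, 77, 102, 122, 131, 132, 131, 131, 131, 131, 132, 133, 129, 130, 131, 130, 130, 129, 130, 130, 133, 126, 109, 94, 85, 76, 63, 56, 63, 66, 63]
[82, 96, 104, 86, 71, 77, 74, 78, 99, 123, 129, 131, 131, 130, 128, 129, 129, 129, 128, 129, 130, 128, 128, 127, 127, 128, 130, 125, 109, 95, 86, 77, 65, 57, 62, 64, 62]
```

View pics/b3.png

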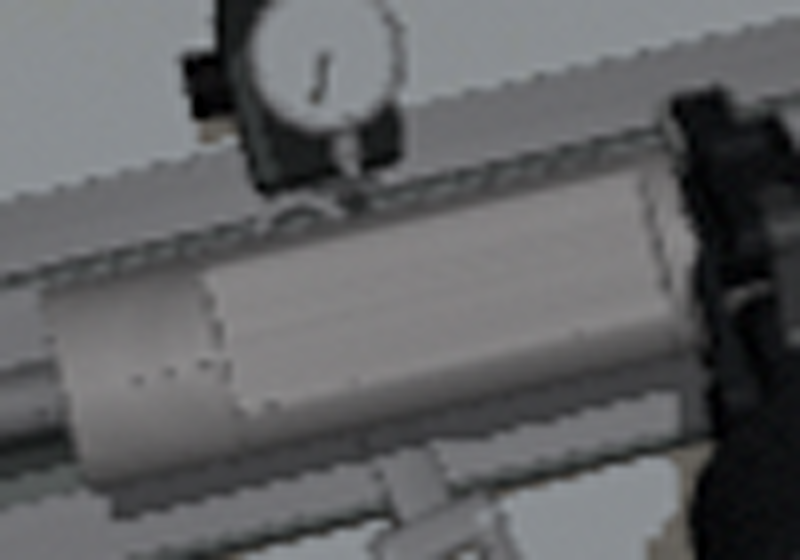

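Emit:
apply_moves([
  [0, 0, 0, 0, 0, 0],
  [0, 0, 0, 0, 0, 0],
  [0, 0, 0, 0, 0, 0],
])

```text
t: 6.95
tool_pos: [0.6641, -0.0885, 0.1034]
tool_rot: [1.578, 1.961, 0.827]
contact_force: [-5.5, -0.7, 3.4]
opening: 0.0547
```

Emit:
apply_moves([
  [0, 0, 0, 0, 0, 0],
  [0, 0, 0, 0, 0, 0],
  [0, 0, 0, 0, 0, 0],
  [0, 0, 0, 0, 0, 0],
  [0, 0, -3, 0, 0, 0],
  [0, 0, -7, 0, 0, 0],
  [0, 0, -12, 0, 0, 0],
  [0, 0, -17, 0, 0, 0],
  [0, 0, -20, 0, 0, 0],
  [0, 0, -20, 0, 0, 0],
  [0, 0, -20, 0, 0, 0],
], grip=0)

```text
t: 8.05
tool_pos: [0.5241, -0.1195, 0.2436]
tool_rot: [1.577, 1.959, 0.826]
contact_force: [0.1, -1.1, -0.5]
opening: 0.0854
```

Run:
```python
from h import *
rows([])
d=img("top");crop(d,290,180,430,260,5.6,"c1.png");e=img("side");crop(e,290,165,380,265,6,"c2.png")
def p(d,ys,z,ss):
    g=cv2.cvtColor(d["color"],cv2.COLOR_BGR2GRAY).astype(np.float32); acc=[]
    for s in ss:
        q=proj(d,W([[s,y,z] for y in ys])).astype(np.float32); acc.append(cv2.remap(g,q[None,:,0],q[None,:,1],1)[0])
    return np.mean(acc,0)
ys=np.arange(-.036,.037,.002)
ss=np.arange(-.045,.0,.004)
print((ys*1000).round().astype(int).tolist())
print("top",p(d,ys,.0215,ss).astype(int).tolist())
print("side",p(e,ys,.0215,ss).astype(int).tolist())
ss=np.arange(.0,.05,.004)
print("side",p(e,ys,.0215,ss).astype(int).tolist())
```

```text
now [ 0.5241 -0.1195  0.2436] bench [[-0.0784, 0.1275, 0.1236]] q [-0.66, -0.6, 2.26, 0.7, 1.02, -1.11] t 8.05
[-36, -34, -32, -30, -28, -26, -24, -22, -20, -18, -16, -14, -12, -10, -8, -6, -4, -2, 0, 2, 4, 6, 8, 10, 12, 14, 16, 18, 20, 22, 24, 26, 28, 30, 32, 34, 36]
top [107, 109, 109, 84, 68, 75, 73, 75, 95, 118, 124, 126, 127, 126, 124, 124, 124, 124, 124, 125, 125, 123, 123, 122, 122, 124, 126, 121, 106, 92, 83, 75, 63, 55, 60, 62, 61]
side [135, 141, 141, 142, 152, 161, 168, 170, 165, 160, 162, 164, 165, 165, 164, 164, 164, 164, 164, 164, 164, 163, 162, 162, 162, 163, 161, 157, 153, 149, 144, 138, 132, 126, 119, 112, 102]
side [47, 53, 67, 87, 114, 141, 161, 170, 166, 161, 163, 165, 165, 165, 165, 165, 165, 165, 164, 164, 164, 164, 163, 163, 163, 163, 160, 156, 152, 148, 143, 137, 131, 125, 118, 110, 101]
```

View pics/c1.png

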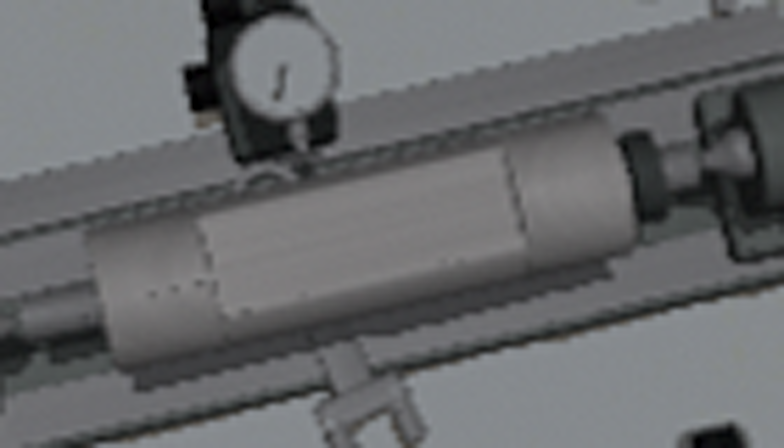

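View pics/c2.png

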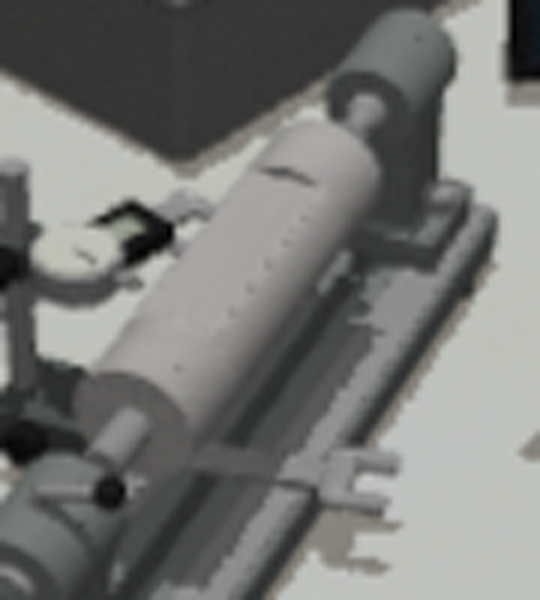

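Run:
```python
from h import *
d=img("top");e=img("side")
f=lambda P,s,o:(np.array(P)+.5)/s-.5+np.array(o)
print("side dots",(B(onz(e,f([(310,208),(300,225),(288,243),(275,262),(264,278),(248,295),(233,313),(180,370)],6,(290,165)),.1415))*1e3).round(1).tolist())
print("top dots",(B(onz(d,f([(245,311),(305,295),(445,262),(460,262),(525,238),(510,150),(200,222)],5.6,(290,180)),.1415))*1e3).round(1).tolist())
g=cv2.cvtColor(e["color"],cv2.COLOR_BGR2GRAY)
c=cv2.resize(g[175:250,300:365],None,fx=9,fy=8,interpolation=cv2.INTER_CUBIC).astype(float)
c=np.clip((c-110)*255/70,0,255).astype(np.uint8); cv2.imwrite("pics/c3.png",c)
# side silhouettes / bands of both ends: profile across band and flat
def p(d,ys,z,ss):
    acc=[]
    for s in ss:
        q=proj(d,W([[s,y,z] for y in ys])).astype(np.float32); acc.append(cv2.remap(g.astype(np.float32),q[None,:,0],q[None,:,1],1)[0])
    return np.mean(acc,0)
ys=np.arange(-.05,.05,.002)
for s in(-.095,-.085,-.075,-.065,-.055,-.045,0,.03,.05,.065,.085): print(s,p(e,ys,.0215,[s,s+.003]).astype(int).tolist())
```

```text
side dots [[-40.4, 18.7, 21.5], [-27.1, 19.7, 21.5], [-12.9, 20.2, 21.5], [1.9, 20.7, 21.5], [14.2, 21.0, 21.5], [27.8, 19.7, 21.5], [41.7, 19.1, 21.5], [85.5, 15.1, 21.5]]
top dots [[48.8, 18.2, 21.5], [25.9, 17.6, 21.5], [-27.2, 17.6, 21.5], [-32.6, 18.9, 21.5], [-58.1, 15.8, 21.5], [-60.7, -17.4, 21.5], [57.3, -17.7, 21.5]]
-0.095 [54, 54, 54, 54, 54, 54, 53, 56, 63, 78, 100, 119, 127, 128, 130, 139, 153, 155, 155, 157, 160, 162, 165, 167, 169, 169, 169, 169, 168, 167, 166, 165, 163, 159, 155, 141, 124, 102, 84, 69, 59, 56, 56, 56, 56, 58, 58, 55, 53, 52]
-0.085 [54, 54, 54, 54, 55, 57, 62, 75, 92, 110, 124, 132, 140, 148, 150, 151, 148, 147, 150, 156, 161, 164, 167, 168, 169, 169, 168, 169, 169, 167, 165, 163, 161, 159, 157, 153, 150, 146, 143, 137, 119, 100, 79, 65, 57, 57, 57, 57, 57, 55]
-0.075 [54, 54, 54, 55, 57, 64, 77, 99, 118, 126, 130, 141, 163, 183, 188, 179, 159, 149, 151, 157, 161, 164, 166, 167, 168, 167, 167, 167, 167, 166, 164, 162, 160, 157, 155, 151, 148, 143, 140, 135, 129, 121, 115, 102, 79, 63, 57, 56, 56, 56]
-0.065 [55, 54, 57, 66, 77, 95, 114, 125, 128, 135
[... 1224 characters left out ...]
138, 174, 188, 191, 191, 187, 174, 164, 163, 165, 165, 165, 165, 163, 163, 166, 166, 165, 163, 163, 163, 163, 163, 164, 164, 161, 156, 149, 143, 138, 132, 125, 117, 109, 100, 90, 80, 71, 69, 71, 67]
0.065 [126, 127, 129, 133, 145, 161, 172, 180, 185, 190, 191, 191, 191, 191, 189, 176, 153, 143, 146, 151, 155, 159, 161, 162, 163, 164, 165, 164, 163, 162, 161, 159, 157, 155, 153, 151, 147, 145, 140, 133, 126, 117, 109, 100, 90, 80, 72, 71, 72, 68]
0.085 [155, 183, 191, 192, 192, 191, 191, 191, 191, 191, 191, 191, 191, 191, 190, 180, 161, 149, 150, 155, 159, 162, 164, 164, 165, 165, 166, 165, 164, 162, 161, 154, 146, 150, 150, 148, 144, 140, 135, 130, 125, 118, 111, 102, 93, 81, 73, 72, 71, 68]
```

View pics/c3.png

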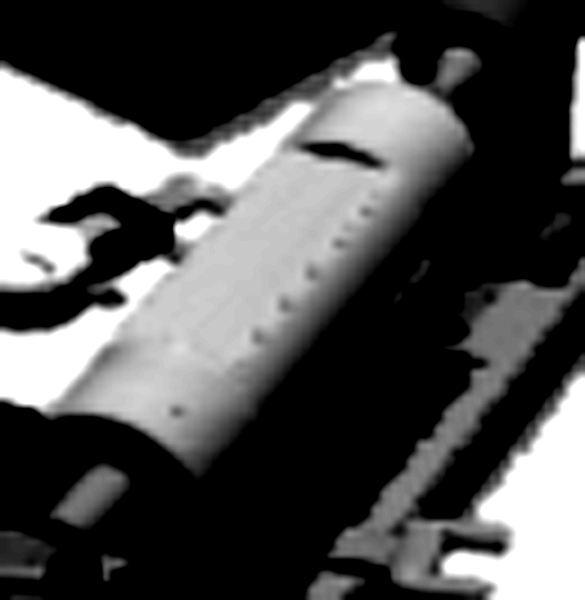

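Run:
```python
from h import *
d=img("top");e=img("side")
ths=np.arange(-60,61,5)
print(ths.tolist())
for n,im in(("top",d),("side",e)):
    c=im["color"].astype(np.float32)
    for s0 in(-.09,-.08,-.07,.068,.078,.09):
        a=[]
        for s in np.arange(s0-.004,s0+.0041,.002):
            q=proj(im,W([[s,.028*np.sin(np.radians(t)),.028*np.cos(np.radians(t))] for t in ths])).astype(np.float32)
            a.append(cv2.remap(c,q[None,:,0],q[None,:,1],1)[0].mean(1))
        print(n,s0,np.mean(a,0).round(0).astype(int).tolist())
    for s0 in(-.045,-.03,0,.03,.045):
        q=proj(im,W([[s,y,.0215] for y in np.arange(-.012,.013,.003) for s in np.arange(s0-.004,s0+.0041,.002)])).astype(np.float32)
        print(n,"flat",s0,cv2.remap(c,q[None,:,0],q[None,:,1],1)[0].mean(1).reshape(9,-1).mean(1).round(1).tolist())
```

```text
[-60, -55, -50, -45, -40, -35, -30, -25, -20, -15, -10, -5, 0, 5, 10, 15, 20, 25, 30, 35, 40, 45, 50, 55, 60]
top -0.09 [70, 74, 79, 87, 94, 100, 104, 109, 113, 116, 119, 123, 126, 126, 126, 126, 122, 118, 115, 112, 107, 101, 96, 91, 85]
top -0.08 [72, 74, 80, 88, 95, 101, 106, 111, 115, 119, 122, 126, 129, 129, 128, 126, 122, 117, 113, 109, 105, 100, 94, 89, 81]
top -0.07 [75, 77, 82, 88, 94, 100, 105, 110, 115, 119, 122, 126, 130, 130, 126, 123, 120, 115, 111, 107, 102, 96, 91, 87, 81]
top 0.068 [70, 73, 80, 86, 91, 97, 102, 106, 110, 114, 118, 122, 126, 129, 118, 122, 119, 115, 110, 106, 102, 98, 93, 88, 82]
top 0.078 [72, 75, 82, 89, 95, 100, 105, 108, 111, 114, 118, 121, 125, 126, 118, 121, 118, 115, 111, 106, 102, 97, 91, 85, 79]
top 0.09 [75, 78, 85, 91, 95, 100, 105, 110, 114, 117, 121, 124, 125, 127, 126, 122, 117, 112, 108, 103, 99, 95, 89, 83, 77]
top flat -0.045 [128.39999389648438, 124.9000015258789, 124.0999984741211, 124.5, 125.0, 126.19999694824219, 124.19999694824219, 123.0, 122.80000305175781]
top flat -0.03 [127.9000015258789, 125.5, 124.19999694824219, 124.6999969
[... 1540 characters left out ...]
0610351562]
side flat -0.03 [165.3000030517578, 164.8000030517578, 164.10000610351562, 163.89999389648438, 164.10000610351562, 164.60000610351562, 163.0, 162.10000610351562, 162.5]
side flat 0 [164.6999969482422, 164.8000030517578, 164.89999389648438, 164.6999969482422, 164.39999389648438, 164.1999969482422, 163.5, 162.10000610351562, 162.3000030517578]
side flat 0.03 [165.60000610351562, 165.10000610351562, 165.5, 165.1999969482422, 164.8000030517578, 164.5, 164.1999969482422, 163.60000610351562, 163.6999969482422]
side flat 0.045 [166.0, 165.8000030517578, 165.39999389648438, 165.89999389648438, 165.3000030517578, 164.60000610351562, 164.6999969482422, 164.6999969482422, 164.3000030517578]
```

Run:
```python
from h import *
rows([(W([-.06,.06,.15])[0],Rt(-23)),(W([-.035,0,.08])[0],Rt(0)),(W([-.035,0,.03])[0],Rt(0))])
```

```text
now [ 0.5241 -0.1185  0.2412] bench [[-0.0773, 0.1273, 0.1212]] q [-0.66, -0.59, 2.26, 0.7, 1.02, -1.11] t 8.35
[1.74, 6.76, 2.8, 4.53, -0.02, -0.02]
[4.23, 5.94, 11.99, 9.13, -0.03, -0.01]
[4.21, 2.37, 15.48, 9.13, -0.03, -0.01]
```

Emit:
apply_moves([
  [1, 3.4, 1.4, 2.2, 0, 0],
  [1.7, 6.7, 2.8, 4.2, 0, 0],
  [2.7, 7, 5.5, 5.8, 0, 0],
  [3.5, 6.5, 8.5, 7.4, 0, 0],
  [4.2, 5.9, 12, 9.13, 0, 0],
  [4.2, 5.9, 12, 9.13, -0.03, 0],
  [4.2, 5.9, 12, 9.13, -0.03, 0],
  [4.2, 5.9, 12, 9.13, -0.03, 0],
  [4.2, 5.9, 12, 9.13, -0.03, 0],
  [4.2, 5.9, 12, 9.13, -0.03, 0],
], grip=1, squeeze=20)

```text
t: 9.35
tool_pos: [0.6389, -0.0507, 0.2016]
tool_rot: [1.969, 2.444, 0.003]
contact_force: [0.6, -0.5, 0.5]
opening: 0.0002
```

Run:
```python
from h import *
rows([(W([-.035,0,.026])[0],Rt(0)),(W([-.035,0,.0215])[0],Rt(0))])
o=ctrl.get_obs();print(o["contact_force"],o["opening"])
e=img("side");crop(e,270,100,400,260,4.5,"d1.png")
```

```text
now [ 0.6389 -0.0507  0.2016] bench [[-0.0358, 0.0006, 0.0816]] q [-0.2, 0.11, 1.61, 0.0, 1.43, -0.41] t 9.35
[0.09, 0.04, 5.56, 0.04, 0.01, -0.02]
[0.09, 0.04, 6.01, 0.04, 0.01, -0.02]
[ 0.59664759 -0.4892694   0.49087687] 0.00023003888510230076
```

View pics/d1.png

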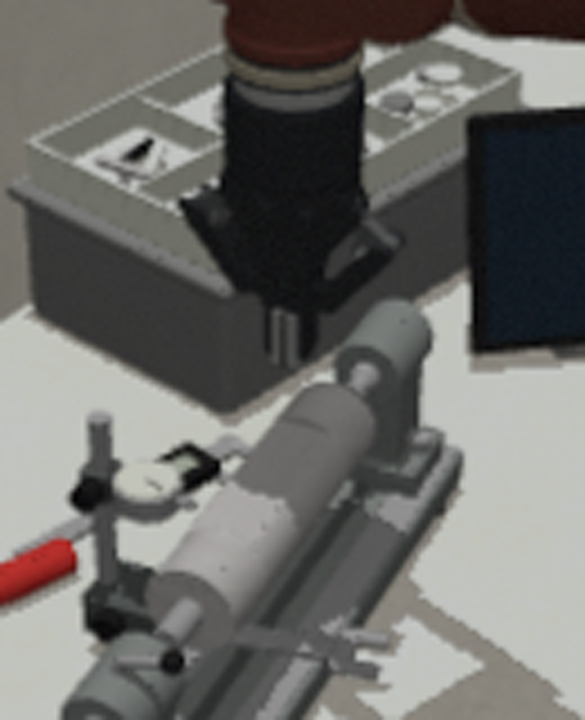

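Emit:
apply_moves([
  [0.1, 0.04, 2, 0.04, 0, 0],
  [0.1, 0.04, 4, 0.04, 0, 0],
  [0.1, 0.04, 5, 0.04, 0, 0],
  [0.1, 0.04, 5.4, 0.04, 0, 0],
  [0.1, 0.04, 5.6, 0.04, 0, 0],
  [0.1, 0.04, 5.7, 0.04, 0, 0],
  [0.1, 0.04, 5.7, 0.04, 0, 0],
  [0.1, 0.04, 5.7, 0.04, 0, 0],
], grip=0.9)

```text
t: 10.2
tool_pos: [0.6397, -0.0497, 0.1453]
tool_rot: [1.97, 2.445, -0.001]
contact_force: [0.6, -0.4, 0.1]
opening: 0.0084
```

Run:
```python
from h import *
rows([(W([-.035,0,.0215])[0],Rt(0)),(W([-.035,0,.020])[0],Rt(0))])
o=ctrl.get_obs();print(o["contact_force"],o["opening"],o["wrist_torque"])
```

```text
now [ 0.6397 -0.0497  0.1453] bench [[-0.035, -0.0005, 0.0253]] q [-0.19, 0.16, 1.65, -0.0, 1.34, -0.41] t 10.2
[0.0, -0.05, 0.38, 0.01, 0.02, -0.03]
[0.0, -0.05, 0.53, 0.01, 0.02, -0.03]
[ 0.5517163  -0.41097253  0.10503665] 0.008370025798218944 [ 0.00192067  0.04583311 -0.05852175]
```

Emit:
apply_moves([
  [0, -0.05, 0.2, 0, 0, 0],
  [0, -0.05, 0.35, 0, 0, 0],
  [0, -0.05, 0.42, 0, 0, 0],
  [0, -0.05, 0.42, 0, 0, 0],
])

```text
t: 10.6
tool_pos: [0.6395, -0.0499, 0.142]
tool_rot: [1.969, 2.445, -0.0]
contact_force: [-1.6, -0.5, 5.0]
opening: 0.0085
```

Emit:
apply_moves([
  [0, 0, 0.1, 0, 0, 0],
  [0, 0, 0.15, 0, 0, 0],
  [0, 0, 0.2, 0, 0, 0],
  [0, 0, 0.2, 0, 0, 0],
  [0, 0, 0.2, 0, 0, 0],
])

```text
t: 11.1
tool_pos: [0.6395, -0.0499, 0.1419]
tool_rot: [1.969, 2.445, -0.001]
contact_force: [-5.4, 1.7, 9.6]
opening: 0.0085
```

Run:
```python
from h import *
rows([(W([-.035,0,.0215])[0],Rt(0))])
o=ctrl.get_obs();print(o["contact_force"],o["opening"],o["wrist_torque"])
```

```text
now [ 0.6395 -0.0499  0.1419] bench [[-0.0352, -0.0002, 0.0219]] q [-0.19, 0.16, 1.65, -0.0, 1.33, -0.41] t 11.1
[0.02, -0.02, 0.04, 0.01, 0.02, -0.02]
[-5.41850156  1.68138287  9.5870985 ] 0.00853259672934694 [ 0.21530797  0.88034419 -0.04008845]
```

Emit:
apply_moves([
  [0, 0, 0.15, 0, 0, 0],
  [0, 0, 0.3, 0, 0, 0],
  [0, 0, 0.4, 0, 0, 0],
  [0, 0, 0.4, 0, 0, 0],
  [0, 0, 0.4, 0, 0, 0],
])

```text
t: 11.6
tool_pos: [0.6397, -0.0499, 0.1419]
tool_rot: [1.969, 2.445, -0.001]
contact_force: [-8.9, 2.0, 16.9]
opening: 0.0082
```

Run:
```python
from h import *
rows([(W([-.035,0,.0215])[0],Rt(0))])
o=ctrl.get_obs();print(o["contact_force"],o["opening"],o["wrist_torque"])
```

```text
now [ 0.6397 -0.0499  0.1419] bench [[-0.0352, -0.0004, 0.0219]] q [-0.19, 0.16, 1.65, -0.0, 1.33, -0.41] t 11.6
[0.02, -0.04, 0.03, 0.01, 0.03, -0.02]
[-8.92216073  2.02819194 16.86894941] 0.008177685985886677 [ 0.27786292  1.68973859 -0.0147276 ]
```

Emit:
apply_moves([
  [0, -0.05, 0.2, 0, 0, 0],
  [0, -0.1, 0.5, 0, 0, 0],
  [0, -0.1, 0.6, 0, 0, 0],
  [0, -0.1, 0.6, 0, 0, 0],
  [0, -0.1, 0.6, 0, 0, 0],
])

```text
t: 12.1
tool_pos: [0.6397, -0.0499, 0.1418]
tool_rot: [1.967, 2.444, 0.001]
contact_force: [-11.1, 2.9, 22.5]
opening: 0.0085
```

Run:
```python
from h import *
rows([(W([-.035,0,.0215])[0],Rt(0))])
o=ctrl.get_obs();print(o["contact_force"],o["opening"],o["wrist_torque"])
```

```text
now [ 0.6397 -0.0499  0.1418] bench [[-0.0352, -0.0004, 0.0218]] q [-0.19, 0.16, 1.65, -0.0, 1.33, -0.41] t 12.1
[0.02, -0.04, 0.03, 0.03, 0.03, -0.02]
[-11.08460028   2.92965488  22.52296262] 0.008490822821287389 [ 0.4284498   2.03010555 -0.06805747]
```

Emit:
apply_moves([
  [0, 0, -0.3, 0, 0, 0],
  [0, 0, -0.5, 0, 0, 0],
  [0, 0, -0.5, 0, 0, 0],
  [0, 0, -0.5, 0, 0, 0],
  [0, 0, -0.5, 0, 0, 0],
], grip=0.8)

```text
t: 12.6
tool_pos: [0.6391, -0.0498, 0.1455]
tool_rot: [1.968, 2.445, -0.001]
contact_force: [0.0, -0.6, 0.3]
opening: 0.017
```

Run:
```python
from h import *
rows([(W([-.035,0,.0215])[0],Rt(0))])
o=ctrl.get_obs();print(o["contact_force"],o["opening"],o["wrist_torque"])
e=img("side");crop(e,300,150,380,240,7,"d2.png")
```

```text
now [ 0.6391 -0.0498  0.1455] bench [[-0.035, 0.0002, 0.0255]] q [-0.19, 0.15, 1.65, -0.0, 1.33, -0.41] t 12.6
[0.0, 0.02, 0.4, 0.01, 0.02, -0.02]
[ 0.01187738 -0.55021655  0.28701455] 0.017035410647404655 [ 0.01816055 -0.00968234 -0.0070799 ]
```

View pics/d2.png

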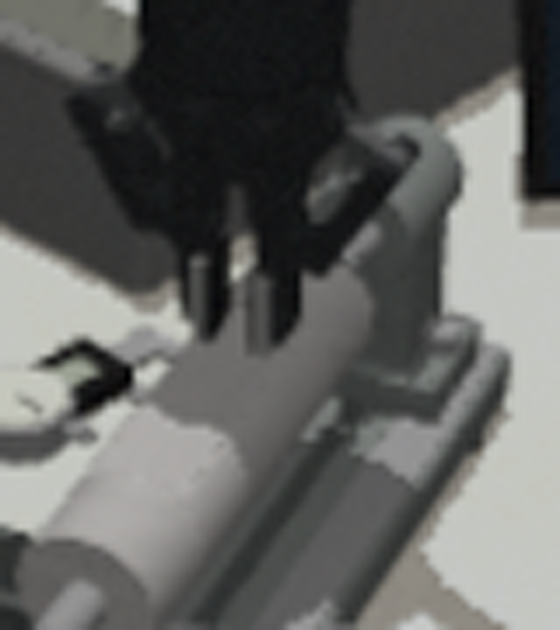

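Emit:
apply_moves([
  [0, 0.02, 0.25, 0, 0, 0],
  [0, 0.02, 0.4, 0, 0, 0],
  [0, 0, 0.5, 0, 0, 0],
  [0, -0.03, 0.6, 0, 0, 0],
  [0, -0.06, 0.6, 0, 0, 0],
  [0, -0.06, 0.6, 0, 0, 0],
])

```text
t: 13.25
tool_pos: [0.6391, -0.0499, 0.1418]
tool_rot: [1.968, 2.444, 0.001]
contact_force: [-2.8, 1.3, 8.4]
opening: 0.017
```

Run:
```python
from h import *
rows([(W([-.035,0,.0215])[0],Rt(0))])
o=ctrl.get_obs();print(o["contact_force"],o["opening"],o["wrist_torque"])
```

```text
now [ 0.6391 -0.0499  0.1418] bench [[-0.0351, 0.0002, 0.0218]] q [-0.19, 0.16, 1.66, -0.0, 1.33, -0.41] t 13.25
[0.01, 0.02, 0.03, 0.03, 0.03, -0.02]
[-2.79525052  1.3367227   8.40646903] 0.017043954354811795 [1.78274892e-01 5.57060864e-01 2.50445480e-04]
```

Emit:
apply_moves([
  [0, -0.05, 0.3, 0, 0, 0],
  [0, -0.15, 0.6, 0, 0, 0],
  [0, -0.2, 0.6, 0, 0, 0],
  [0, -0.25, 0.6, 0, 0, 0],
  [0, -0.25, 0.6, 0, 0, 0],
])

```text
t: 13.75
tool_pos: [0.639, -0.0499, 0.1417]
tool_rot: [1.965, 2.441, 0.007]
contact_force: [-4.1, 4.0, 18.4]
opening: 0.0169
```

Run:
```python
from h import *
rows([(W([-.035,0,.0215])[0],Rt(0))])
o=ctrl.get_obs();print(o["contact_force"],o["opening"],o["wrist_torque"])
```

```text
now [ 0.639  -0.0499  0.1417] bench [[-0.0351, 0.0003, 0.0217]] q [-0.19, 0.15, 1.66, 0.0, 1.32, -0.41] t 13.75
[0.01, 0.03, 0.02, 0.1, 0.04, -0.02]
[-4.13309041  4.01548685 18.37926098] 0.016893110496918815 [ 0.54130818  0.9928973  -0.02819308]
```

Emit:
apply_moves([
  [0, -0.1, 0.5, -0.1, 0, 0],
  [0, -0.25, 0.7, -0.1, 0, 0],
  [0, -0.4, 0.7, -0.1, 0, 0],
  [0, -0.5, 0.7, -0.1, 0, 0],
  [0, -0.5, 0.7, -0.1, 0, 0],
])

```text
t: 14.25
tool_pos: [0.6384, -0.0501, 0.1417]
tool_rot: [1.956, 2.431, 0.031]
contact_force: [-1.3, 5.4, 18.5]
opening: 0.017
```

Run:
```python
from h import *
rows([(W([-.035,0,.0215])[0],Rt(0))])
o=ctrl.get_obs();print(o["contact_force"],o["opening"],o["wrist_torque"])
```

```text
now [ 0.6384 -0.0501  0.1417] bench [[-0.0351, 0.0009, 0.0217]] q [-0.2, 0.14, 1.67, 0.01, 1.3, -0.42] t 14.25
[0.01, 0.09, 0.02, 0.33, 0.05, -0.01]
[-1.26600543  5.38171049 18.47602967] 0.017037217679679594 [ 0.83253914  0.10344826 -0.1119696 ]
```

Emit:
apply_moves([
  [0, 0.03, 0.2, 0.15, 0, 0],
  [0, 0.06, 0.4, 0.33, 0, 0],
  [0, 0.08, 0.4, 0.36, 0, 0],
  [0, 0.08, 0.4, 0.36, 0, 0],
  [0, 0.08, 0.4, 0.36, 0, 0],
])

```text
t: 14.75
tool_pos: [0.6412, -0.0499, 0.1417]
tool_rot: [1.966, 2.443, -0.003]
contact_force: [-2.4, 2.4, 15.0]
opening: 0.0172
```

Run:
```python
from h import *
rows([(W([-.035,0,.0215])[0],Rt(0))])
o=ctrl.get_obs();print(o["contact_force"],o["opening"],o["wrist_torque"])
```

```text
now [ 0.6412 -0.0499  0.1417] bench [[-0.0355, -0.0019, 0.0217]] q [-0.19, 0.16, 1.65, -0.0, 1.33, -0.41] t 14.75
[0.05, -0.19, 0.02, 0.02, 0.06, -0.01]
[-2.41401238  2.43574963 15.04964815] 0.017202602379094982 [0.40935798 0.54858491 0.01242616]
```

Emit:
apply_moves([
  [0, 0, -0.3, 0, 0, 0],
  [0, 0, -1.5, 0, 0, 0],
  [0, 0, -5, 0, 0, 0],
  [0, 0, -10, 0, 0, 0],
  [0, 0, -15, 0, 0, 0],
  [0, -5, -18, 0, 0, 0],
  [0, -10, -18, 0, 0, 0],
  [0, -15, -18, 0, 0, 0],
  [0, -20, -18, 0, 0, 0],
  [0, -22, -18, 0, 0, 0],
  [0, -22, -18, 0, 0, 0],
], grip=0)

```text
t: 15.85
tool_pos: [0.4235, -0.0965, 0.3215]
tool_rot: [1.969, 2.441, -0.004]
contact_force: [0.5, 0.1, 0.0]
opening: 0.0853
```

Run:
```python
from h import *
rows([])
d=img("top");e=img("side")
ths=np.arange(-30,31,5)
for n,im in(("top",d),("side",e)):
    c=im["color"].astype(np.float32)
    for s0 in(-.085,.08):
        a=[]
        for s in np.arange(s0-.008,s0+.0081,.002):
            q=proj(im,W([[s,.028*np.sin(np.radians(t)),.028*np.cos(np.radians(t))] for t in ths])).astype(np.float32)
            a.append(cv2.remap(c,q[None,:,0],q[None,:,1],1)[0].mean(1))
        print(n,s0,np.mean(a,0).round(1).tolist())
    for s0 in(-.045,0,.045):
        q=proj(im,W([[s,y,.0215] for y in np.arange(-.012,.013,.003) for s in np.arange(s0-.004,s0+.0041,.002)])).astype(np.float32)
        print(n,"flat",s0,cv2.remap(c,q[None,:,0],q[None,:,1],1)[0].mean().round(1))
    ys=np.arange(-.036,.037,.002); a=[]
    for s in np.arange(-.045,.046,.004):
        q=proj(im,W([[s,y,.0215] for y in ys])).astype(np.float32); a.append(cv2.remap(c,q[None,:,0],q[None,:,1],1)[0].mean(1))
    print(n,np.mean(a,0).astype(int).tolist())
crop(d,235,165,465,275,3.4,"e1.png"); crop(d,140,280,230,370,6,"e2.png")
# level
g=d["color"]; hsv=cv2.cvtColor(g,cv2.COLOR_BGR2HSV)
m=((g.max(2)<88)).astype(np.uint8); m[:, :165]=0; m[:,205:]=0; m[:295]=0; m[355:]=0
print(cv2.connectedComponentsWithStats(m)[2].tolist())
```

```text
now [ 0.4235 -0.0965  0.3215] bench [[-0.0342, 0.2208, 0.2015]] q [-0.39, -0.46, 1.91, -0.0, 1.69, -0.61] t 15.85
top -0.085 [107.69999694824219, 112.0, 116.5999984741211, 120.30000305175781, 123.69999694824219, 126.9000015258789, 131.1999969482422, 131.1999969482422, 130.1999969482422, 127.9000015258789, 124.5999984741211, 120.69999694824219, 116.80000305175781]
top 0.08 [107.19999694824219, 111.4000015258789, 114.4000015258789, 117.69999694824219, 121.5999984741211, 125.0, 127.9000015258789, 129.89999389648438, 121.9000015258789, 122.5, 121.30000305175781, 116.80000305175781, 112.19999694824219]
top flat -0.045 128.5
top flat 0 129.3
top flat 0.045 131.2
top [80, 95, 103, 84, 70, 76, 73, 77, 95, 120, 128, 130, 132, 131, 129, 128, 129, 130, 128, 129, 130, 129, 128, 127, 127, 128, 130, 128, 112, 96, 86, 76, 64, 56, 62, 64, 62]
side -0.085 [148.8000030517578, 151.10000610351562, 154.3000030517578, 157.6999969482422, 160.10000610351562, 162.6999969482422, 165.10000610351562, 165.3000030517578, 165.3000030517578, 165.5, 164.5, 163.3000030517578, 160.6999969482422]
side 0.08 [144.89999389648438, 146.3000030517578, 150.0, 153.89999389648438, 157.39999389648438, 160.0, 161.3000030517578, 162.3000030517578, 162.6999969482422, 162.3000030517578, 161.10000610351562, 159.5, 157.0]
side flat -0.045 161.5
side flat 0 161.2
side flat 0.045 162.7
side [90, 95, 101, 110, 127, 145, 159, 165, 160, 156, 158, 161, 162, 162, 162, 162, 162, 162, 162, 161, 161, 161, 160, 160, 160, 160, 159, 156, 150, 146, 141, 135, 129, 123, 116, 108, 99]
[[0, 0, 640, 480, 306709], [177, 305, 14, 42, 491]]
```

View pics/e1.png

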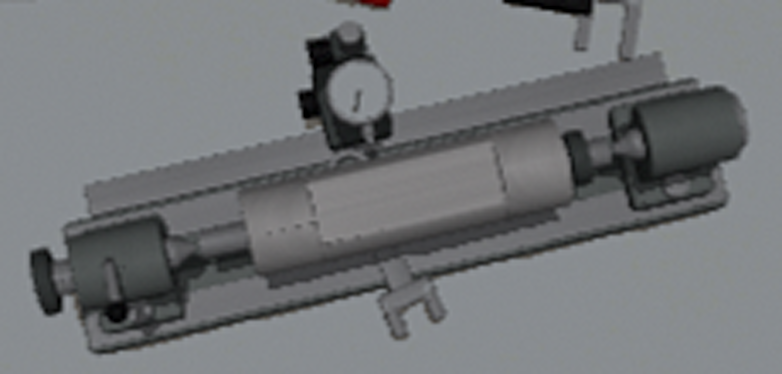

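View pics/e2.png

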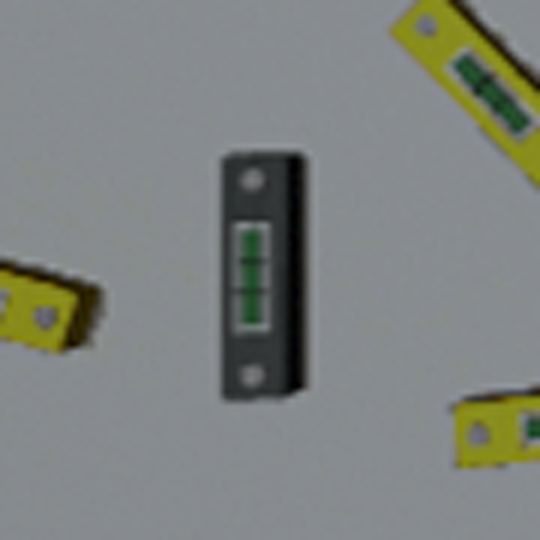

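```bash
cat > lv.py <<'E'
from h import *
def level(z=.03,roi=(165,205,295,355)):
    d=img("top");g=d["color"];x0,x1,y0,y1=roi
    e=g.astype(int)
    m=((e[...,1]-e[...,2]>12)&(e[...,1]-e[...,0]>5)).astype(np.uint8); k=np.zeros_like(m);k[y0:y1,x0:x1]=m[y0:y1,x0:x1]
    P=np.argwhere(k)[:,::-1].astype(float); print("green px",len(P)); 
    Wp=onz(d,P,z); c=Wp.mean(0); ev=np.linalg.svd(Wp[:,:2]-c[:2])[2][0]
    return c,np.degrees(np.arctan2(ev[1],ev[0]))
E
python3 - <<'E'
from lv import *
print(level())
d=img("top")
f=lambda P:(np.array(P)+.5)/6-.5+np.array([140,280])
Q=onz(d,f([(252,180),(252,375)]),.03); print("screws",Q.round(4).tolist(),Q.mean(0))
Q=onz(d,f([(222,155),(290,155),(288,396),(222,398)]),.03); print("corners",Q.round(4).tolist(),Q.mean(0))
g=d["color"]; m=(g.max(2)<88).astype(np.uint8); m[:, :165]=0; m[:,205:]=0; m[:295]=0; m[355:]=0
c,_=cv2.findContours(m,0,2); print(cv2.minAreaRect(c[0]))
E
```

```text
green px 63
(array([0.41723328, 0.3682704 , 0.03      ]), np.float64(-179.5163881345384))
screws [[0.4531, 0.3684, 0.03], [0.3814, 0.3677, 0.03]] [0.41727182 0.3680328  0.03      ]
corners [[0.4626, 0.3796, 0.03], [0.4621, 0.3543, 0.03], [0.3735, 0.3543, 0.03], [0.3732, 0.3787, 0.03]] [0.41785608 0.36673957 0.03      ]
((183.5, 325.5), (41.0, 13.0), 90.0)
```

```bash
cat >> h.py <<'E'
def Rd(yaw):
    x=np.array([np.cos(np.radians(yaw)),np.sin(np.radians(yaw)),0]); z=-Z
    return R.from_matrix(np.c_[x,np.cross(z,x),z])
E
python3 - <<'E'
from h import *
L=np.array([.4175,.3675,0])
rows([(L+[0,-.2,.25],Rd(150)),(L+[0,0,.12],Rd(180.4)),(L+[0,0,.010],Rd(180.4))])
E
```

```text
now [ 0.4263 -0.0959  0.3211] bench [[-0.0342, 0.218, 0.2011]] q [-0.39, -0.45, 1.9, -0.0, 1.69, -0.61] t 16.05
[25.95, 4.78, 6.99, -0.01, 0.06, -9.52]
[45.55, 9.05, 19.9, -0.03, 0.06, -15.6]
[45.61, 9.04, 30.9, -0.03, 0.06, -15.6]
```

Emit:
apply_moves([
  [5, 1, 1, 0, 0, -1.7],
  [10, 2, 2, 0, 0, -3.4],
  [15, 3, 3, 0, 0, -5.1],
  [20, 4, 5, 0, 0, -6.8],
  [25, 5, 7, 0, 0, -8.5],
  [30, 6, 10, 0, 0, -10.2],
  [35, 7, 13, 0, 0, -11.9],
  [40, 8, 17, 0, 0, -13.6],
  [44, 8.8, 19, 0, 0, -15.2],
  [45.5, 9, 19.9, -0.03, 0.06, -15.6],
  [45.5, 9, 19.9, -0.03, 0.06, -15.6],
  [45.5, 9, 19.9, -0.03, 0.06, -15.6],
  [45.5, 9, 19.9, -0.03, 0.06, -15.6],
], grip=0.5)

```text
t: 17.35
tool_pos: [0.4176, 0.3669, 0.1203]
tool_rot: [-0.011, 3.141, -0.0]
contact_force: [-0.4, -0.2, 0.8]
opening: 0.0428
```

Run:
```python
from h import *
L=np.array([.4175,.3675,0])
o=ctrl.get_obs();print(o["opening"])
rows([(L+[0,0,.04],Rd(180.4)),(L+[0,0,.010],Rd(180.4))])
e=img("side");crop(e,230,260,400,420,4.4,"f1.png")
```

```text
0.04284308000847358
now [0.4176 0.3669 0.1203] bench [[0.4196, 0.1268, 0.0003]] q [0.59, -0.02, 1.87, -0.0, 1.28, -0.99] t 17.35
[0.01, 0.06, 8.03, -0.0, 0.0, -0.0]
[0.01, 0.06, 11.03, -0.0, 0.0, -0.0]
```

View pics/f1.png

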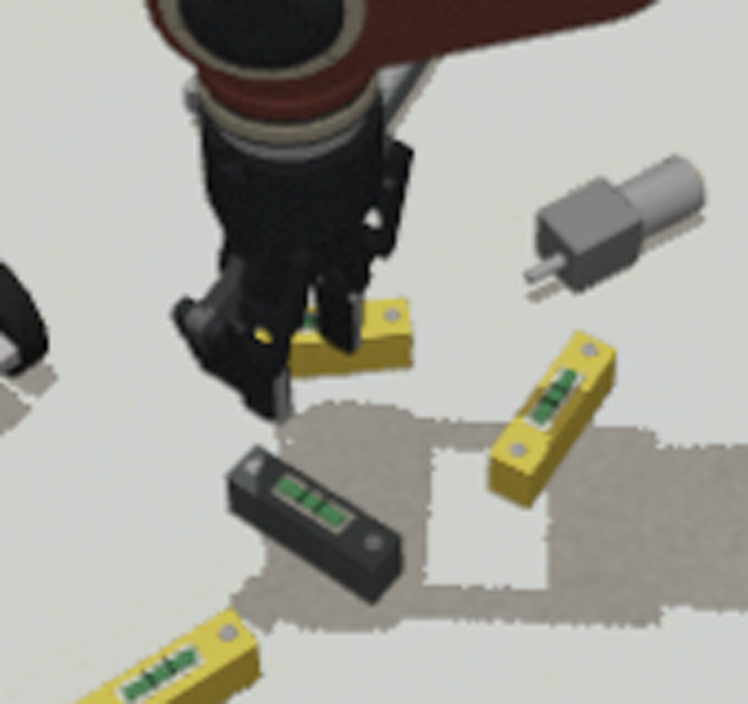

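Emit:
apply_moves([
  [0, 0.06, 4, 0, 0, 0],
  [0, 0.06, 7.5, 0, 0, 0],
  [0, 0.06, 9.5, 0, 0, 0],
  [0, 0.06, 10.6, 0, 0, 0],
  [0, 0.06, 11.0, 0, 0, 0],
  [0, 0.06, 11.0, 0, 0, 0],
  [0, 0.06, 11.0, 0, 0, 0],
  [0, 0.06, 11.0, 0, 0, 0],
])

```text
t: 18.2
tool_pos: [0.4192, 0.368, 0.0126]
tool_rot: [-0.009, 3.138, 0.004]
contact_force: [0.2, 0.7, 0.4]
opening: 0.043
```

Emit:
apply_moves([
  [0, 0, 0, 0, 0, 0],
  [0, 0, 0, 0, 0, 0],
  [0, 0, 0, 0, 0, 0],
  [0, 0, 0, 0, 0, 0],
  [0, 0, 0, 0, 0, 0],
  [0, 0, 0, 0, 0, 0],
  [0, 0, 0, 0, 0, 0],
], grip=1, squeeze=40)

```text
t: 18.9
tool_pos: [0.4201, 0.3686, 0.0139]
tool_rot: [-0.009, 3.136, 0.005]
contact_force: [-0.3, -1.1, 5.8]
opening: 0.0231
```

Run:
```python
from h import *
L=np.array([.4175,.3675,0])
o=ctrl.get_obs();print(o["opening"],o["contact_force"])
rows([(L+[0,0,.01],Rd(180.4))])
d=img("top");crop(d,140,280,230,370,6,"f2.png")
d=img("side");crop(d,230,260,400,420,4.4,"f3.png")
```

```text
0.023051007550978827 [-0.29365362 -1.12662437  5.82955172]
now [0.4201 0.3686 0.0139] bench [[0.4207, 0.1241, -0.1061]] q [0.59, 0.13, 1.92, -0.0, 1.08, -0.99] t 18.9
[0.26, -0.11, 0.39, 0.04, 0.06, -0.01]
```

View pics/f3.png

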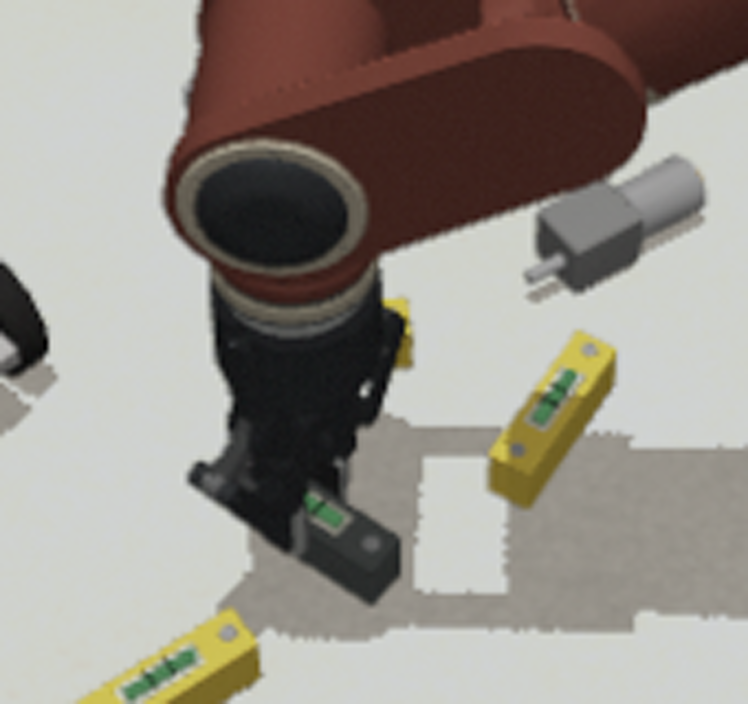

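Run:
```python
from h import *
p=ctrl.get_obs()["tool_pos"]
rows([(np.array(p)+[0,0,.2],Rd(180.4)),(W([-.0026,.08,.12])[0],Rd(130)),(W([-.0026,0,.10])[0],Rt(0))])
```

```text
now [0.4201 0.3686 0.0139] bench [[0.4207, 0.124, -0.1061]] q [0.59, 0.13, 1.92, -0.0, 1.08, -0.99] t 19.0
[-0.11, 0.07, -20.0, 0.04, 0.06, -0.01]
[-13.29, -40.4, -22.67, 0.06, 0.04, 10.07]
[-21.11, -38.73, -20.63, 0.07, 0.03, 15.58]
```

Emit:
apply_moves([
  [0, 0, -0.3, 0, 0, 0],
  [0, 0, -1, 0, 0, 0],
  [0, 0, -3, 0, 0, 0],
  [0, 0, -6, 0, 0, 0],
  [0, 0, -10, 0, 0, 0],
  [0, 0, -14, 0, 0, 0],
  [0, 0, -18, 0, 0, 0],
  [0, 0, -20, 0.04, 0.06, 0],
  [0, 0, -20, 0.04, 0.06, 0],
  [0, 0, -20, 0.04, 0.06, 0],
])

```text
t: 20.0
tool_pos: [0.4185, 0.3676, 0.2129]
tool_rot: [0.009, -3.141, 0.001]
contact_force: [-0.2, 0.9, -2.7]
opening: 0.0229
```

Run:
```python
from h import *
rows([(W([-.0026,.08,.12])[0],Rd(140)),(W([-.0026,0,.10])[0],Rt(0))])
o=ctrl.get_obs();print(o["opening"],o["contact_force"])
d=img("side");crop(d,230,180,400,340,4.4,"g1.png")
```

```text
now [0.4185 0.3676 0.2129] bench [[0.4201, 0.1258, 0.0929]] q [0.59, -0.1, 1.79, -0.0, 1.45, -0.99] t 20.0
[-13.33, -40.38, -2.69, -0.01, -0.01, 8.07]
[-21.15, -38.7, -0.7, -0.01, -0.0, 15.58]
0.022891498960569 [-0.23951799  0.87422589 -2.72158483]
```

View pics/g1.png

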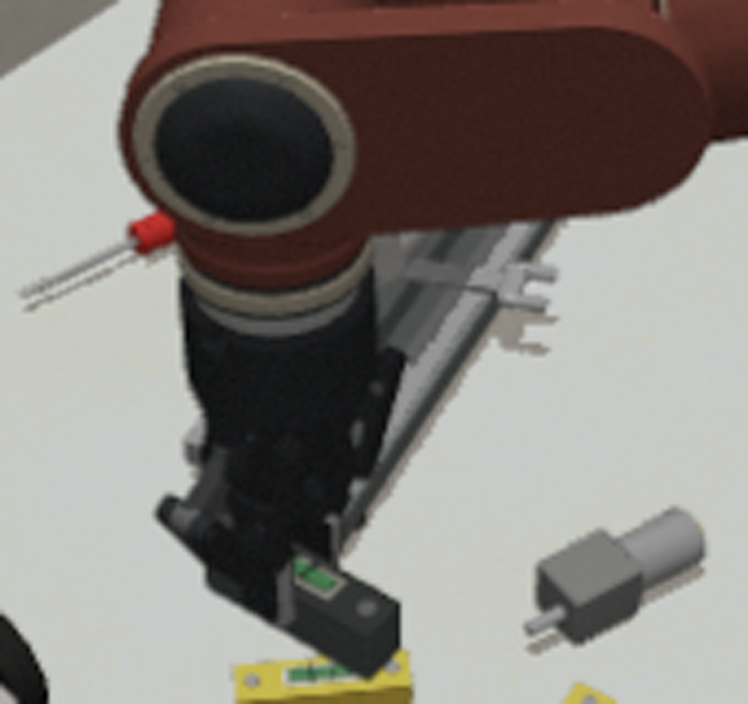

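Emit:
apply_moves([
  [-1.5, -5, -2, 0, 0, 1],
  [-3, -10, -4, 0, 0, 2.2],
  [-5, -15, -5, 0, 0, 3.4],
  [-6.5, -20, -5, 0, 0, 4.6],
  [-8, -25, -5, 0, 0, 5.8],
  [-10, -29.5, -5, 0, 0, 7],
  [-12, -34, -4, 0, 0, 8.6],
  [-14, -37.5, -3, 0, 0, 10.2],
  [-16.5, -38.5, -2, 0, 0, 11.8],
  [-18.5, -38.7, -1, 0, 0, 13.4],
  [-20.5, -38.7, -0.7, 0, 0, 15],
  [-21.15, -38.7, -0.7, 0, 0, 15.58],
  [-21.15, -38.7, -0.7, 0, 0, 15.58],
  [-21.15, -38.7, -0.7, 0, 0, 15.58],
  [-21.15, -38.7, -0.7, 0, 0, 15.58],
])

```text
t: 21.55
tool_pos: [0.6309, -0.0183, 0.2177]
tool_rot: [-1.965, -2.448, 0.007]
contact_force: [-0.6, 0.0, -1.9]
opening: 0.0228
```

Run:
```python
from h import *
rows([(W([-.0026,0,.10])[0],Rt(0)),(W([-.0026,0,.041])[0],Rt(0)),(W([-.0026,0,.0354])[0],Rt(0))])
o=ctrl.get_obs();print(o["opening"],o["contact_force"])
d=img("side");crop(d,250,110,400,270,4.5,"g2.png")
```

```text
now [ 0.6309 -0.0183  0.2177] bench [[-0.0025, 0.0015, 0.0977]] q [-0.15, 0.08, 1.61, -0.0, 1.46, -0.36] t 21.55
[-0.01, 0.14, -0.23, -0.06, 0.01, 0.01]
[-0.01, 0.17, 5.67, -0.06, 0.01, 0.01]
[-0.01, 0.18, 6.23, -0.06, 0.01, 0.01]
0.022810820252111907 [-0.60136893  0.03999957 -1.92479935]
```

View pics/g2.png

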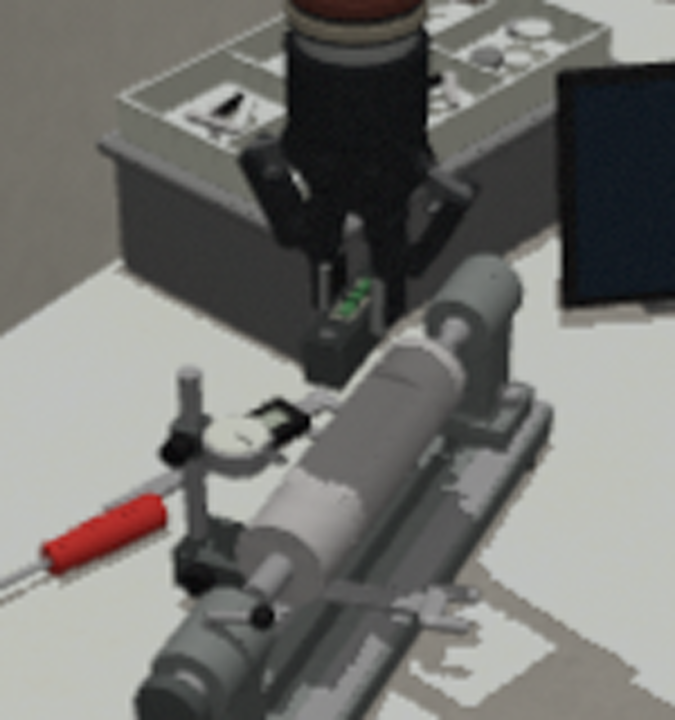

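Emit:
apply_moves([
  [0, 0.14, 1.5, -0.06, 0, 0],
  [0, 0.17, 3.2, -0.06, 0, 0],
  [0, 0.17, 4.4, -0.06, 0, 0],
  [0, 0.17, 5.1, -0.06, 0, 0],
  [0, 0.17, 5.5, -0.06, 0, 0],
  [0, 0.17, 5.7, -0.06, 0, 0],
  [0, 0.17, 5.7, -0.06, 0, 0],
  [0, 0.17, 5.7, -0.06, 0, 0],
])

```text
t: 22.4
tool_pos: [0.633, -0.0182, 0.162]
tool_rot: [1.965, 2.448, 0.001]
contact_force: [-0.3, -0.3, -2.4]
opening: 0.0231
```

Run:
```python
from h import *
rows([(W([-.0026,0,.0354])[0],Rt(0))])
o=ctrl.get_obs();print(o["opening"],o["contact_force"])
d=img("side");crop(d,270,110,400,270,4.5,"g3.png")
```

```text
now [ 0.633  -0.0182  0.162 ] bench [[-0.0028, -0.0006, 0.042]] q [-0.15, 0.12, 1.66, -0.0, 1.36, -0.36] t 22.4
[0.02, -0.06, 0.66, 0.03, 0.02, 0.01]
0.023054954597603095 [-0.34828539 -0.34126691 -2.43269531]
```

View pics/g3.png

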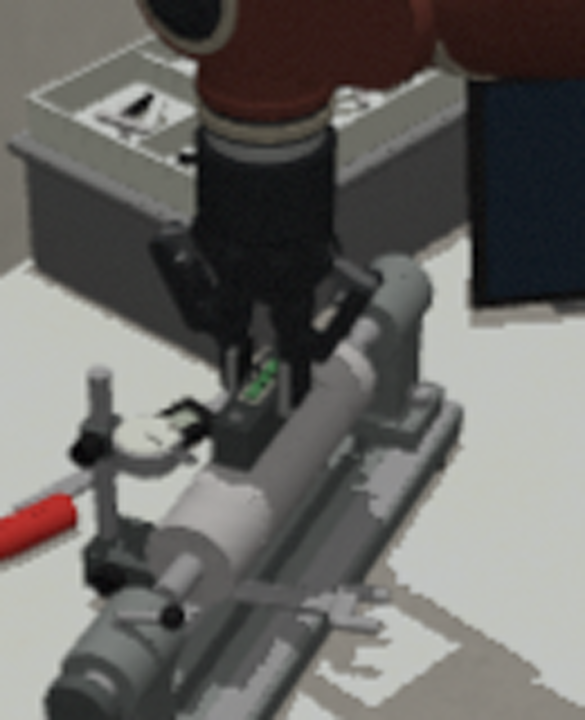

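Emit:
apply_moves([
  [0, -0.06, 0.2, 0.03, 0, 0],
  [0, -0.06, 0.4, 0.03, 0.02, 0],
  [0, -0.06, 0.5, 0.03, 0.02, 0],
  [0, -0.06, 0.58, 0.03, 0.02, 0],
  [0, -0.06, 0.62, 0.03, 0.02, 0],
  [0, -0.06, 0.64, 0.03, 0.02, 0],
  [0, -0.06, 0.64, 0.03, 0.02, 0],
])

```text
t: 23.15
tool_pos: [0.6325, -0.0183, 0.1557]
tool_rot: [-1.967, -2.45, 0.0]
contact_force: [0.1, -0.5, -2.6]
opening: 0.0229
```

Run:
```python
from h import *
rows([(W([-.0026,0,.0354])[0],Rt(0))])
o=ctrl.get_obs();print(o["opening"],o["contact_force"],o["wrist_torque"])
```

```text
now [ 0.6325 -0.0183  0.1557] bench [[-0.0028, -0.0001, 0.0357]] q [-0.15, 0.13, 1.66, -0.0, 1.35, -0.36] t 23.15
[0.02, -0.01, 0.03, -0.0, -0.0, 0.01]
0.02294205762510099 [ 0.09829423 -0.54484699 -2.64396981] [-0.00118749  0.00374004  0.02128364]
```

Not in contact yet. I'll go down in small steps.

Emit:
apply_moves([
  [0, 0, 0.05, 0, 0, 0],
  [0, 0, 0.1, 0, 0, 0],
  [0, 0, 0.1, 0, 0, 0],
])

```text
t: 23.45
tool_pos: [0.6326, -0.0182, 0.1555]
tool_rot: [1.967, 2.45, 0.0]
contact_force: [-2.8, 0.5, 2.8]
opening: 0.0232
```

Emit:
apply_moves([
  [0, 0, 0.04, 0, 0, 0],
  [0, 0, 0.08, 0, 0, 0],
  [0, 0, 0.08, 0, 0, 0],
])

```text
t: 23.75
tool_pos: [0.6327, -0.0182, 0.1554]
tool_rot: [1.966, 2.449, 0.001]
contact_force: [-4.0, 0.7, 5.4]
opening: 0.0234
```

Emit:
apply_moves([
  [0, -0.02, 0.1, 0, 0, 0],
  [0, -0.05, 0.2, 0, 0, 0],
  [0, -0.08, 0.3, 0, 0, 0],
  [0, -0.08, 0.3, 0, 0, 0],
])

```text
t: 24.15
tool_pos: [0.6328, -0.0182, 0.1554]
tool_rot: [1.965, 2.448, 0.003]
contact_force: [-5.7, 1.6, 12.0]
opening: 0.0228
```

Run:
```python
from h import *
rows([(W([-.0026,0,.0354])[0],Rt(0))])
o=ctrl.get_obs();print(o["opening"],o["contact_force"],o["wrist_torque"])
```

```text
now [ 0.6328 -0.0182  0.1554] bench [[-0.0028, -0.0004, 0.0354]] q [-0.15, 0.13, 1.66, 0.0, 1.35, -0.36] t 24.15
[0.02, -0.04, -0.0, 0.03, 0.01, 0.01]
0.022757894579463474 [-5.73825802  1.55162203 11.97215736] [ 0.18672114  1.13403254 -0.06355239]
```

Emit:
apply_moves([
  [0, -0.04, -0.02, 0.03, 0, 0],
  [0, -0.04, -0.03, 0.03, 0, 0],
  [0, -0.04, -0.03, 0.03, 0, 0],
])

```text
t: 24.45
tool_pos: [0.6327, -0.0183, 0.1555]
tool_rot: [1.966, 2.449, 0.0]
contact_force: [1.2, -0.2, 1.0]
opening: 0.0231
```

Emit:
apply_moves([
  [0, 0, 0, 0, 0, 0],
  [0, 0, 0, 0, 0, 0],
  [0, 0, 0, 0, 0, 0],
  [0, 0, 0, 0, 0, 0],
  [0, 0, 0, 0, 0, 0],
], grip=0.62, squeeze=20)

```text
t: 24.95
tool_pos: [0.6327, -0.0183, 0.1554]
tool_rot: [1.966, 2.449, 0.0]
contact_force: [0.7, -0.0, -0.7]
opening: 0.0323
```

Run:
```python
from h import *
rows([])
o=ctrl.get_obs();print(o["opening"],o["contact_force"],o["wrist_torque"])
d=img("side");crop(d,270,110,400,270,4.5,"h1.png")
```

```text
now [ 0.6327 -0.0183  0.1554] bench [[-0.0029, -0.0003, 0.0354]] q [-0.15, 0.13, 1.66, -0.0, 1.35, -0.36] t 24.95
0.032312327021605455 [ 0.6683644  -0.04032694 -0.67665958] [-0.01418619 -0.02729663  0.02617057]
```

View pics/h1.png

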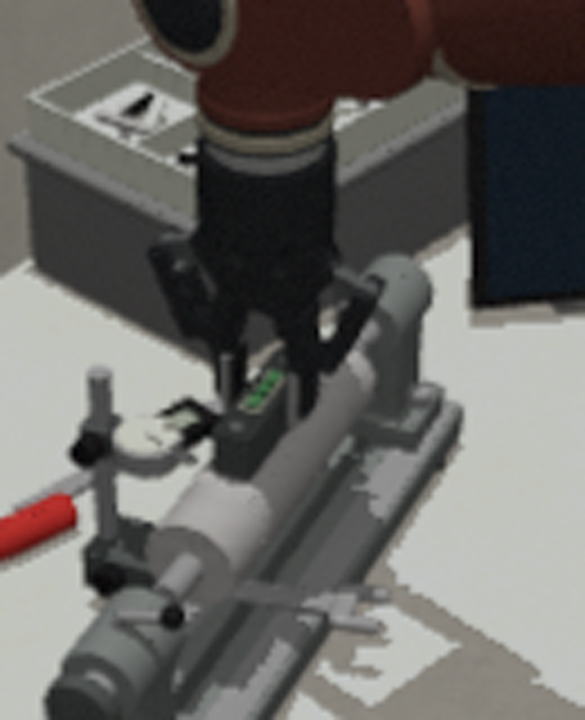

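The level is free of the fingers on both sides, so I'll go straight up, retreat and check.

Emit:
apply_moves([
  [0, 0, -0.5, 0, 0, 0],
  [0, 0, -1.5, 0, 0, 0],
  [0, 0, -3, 0, 0, 0],
  [0, 0, -6, 0, 0, 0],
  [0, 0, -10, 0, 0, 0],
  [0, 0, -14, 0, 0, 0],
  [0, 0, -18, 0, 0, 0],
  [0, -5, -18, 0, 0, 0],
  [0, -10, -18, 0, 0, 0],
  [0, -15, -18, 0, 0, 0],
  [0, -20, -18, 0, 0, 0],
  [-5, -23, -18, 0, 0, 0],
  [-8, -23, -18, 0, 0, 0],
  [-8, -23, -18, 0, 0, 0],
  [-8, -23, -18, 0, 0, 0],
])

```text
t: 26.5
tool_pos: [0.4252, -0.1466, 0.3367]
tool_rot: [1.967, 2.446, 0.001]
contact_force: [0.8, 0.9, -1.0]
opening: 0.0325
```

Run:
```python
from lv import *
rows([])
c,a=level(.1715,(300,400,190,250)); print("level bench",B(c),"yaw rel",a-np.degrees(np.arctan2(U[1],U[0])))
d=img("top");e=img("side");crop(d,290,170,430,260,5.6,"i1.png");crop(e,270,140,400,270,5,"i2.png");cv2.imwrite("pics/i3.png",d["color"])
```

```text
now [ 0.4252 -0.1466  0.3367] bench [[-0.0835, 0.23, 0.2167]] q [-0.5, -0.42, 1.85, 0.0, 1.71, -0.71] t 26.5
green px 66
level bench [[ 0.00066806 -0.00121932  0.0515    ]] yaw rel -179.8715675274423
```

View pics/i1.png

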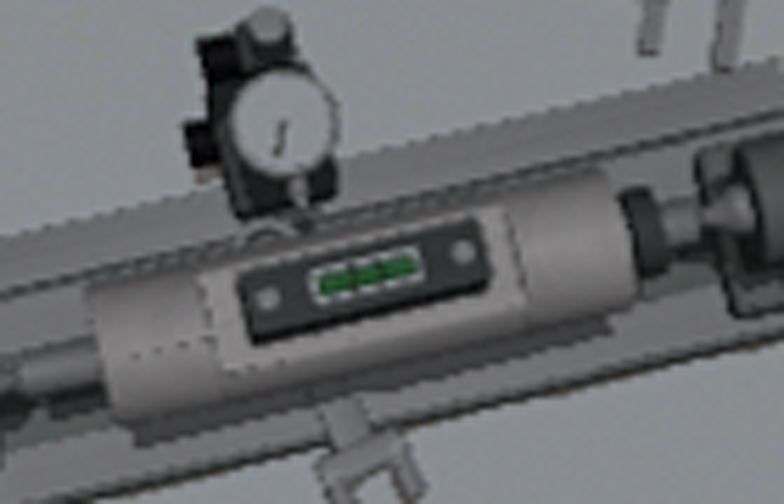

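View pics/i2.png

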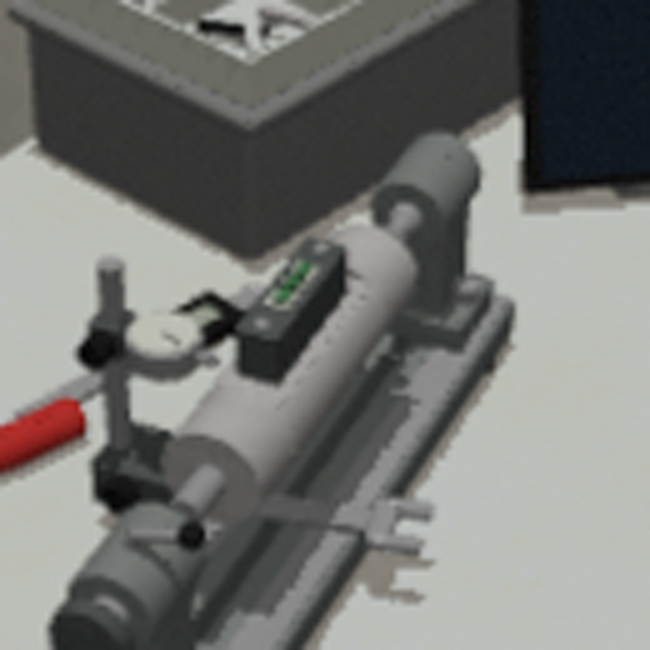

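View pics/i3.png

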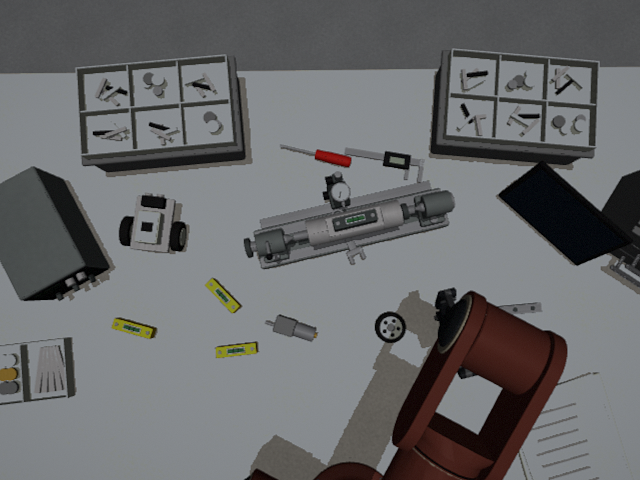

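The vial centre sits 0.7 mm lengthwise and -1.2 mm sideways from the bench axis point, with the level lined up along the roller to 0.1°. Nothing else has moved, so I'm handing in.

```bash
python3 -c "
from station import ctrl
print(ctrl.finish_job())"
```

```text
the job is handed in; nothing more can be done
None
```

The roller's flat faces up as near as I could measure, the level rests along its middle, and the job is handed in at about 27 s with no verdict reported.

**Turning the roller:** I gripped the headstock-end band and turned the roller about 82° to bring the flat up. I then squared the flat by pressing it with the fingertips, and let go with the arm well clear. After that I set the level down along the flat at low force, released it and backed the arm off.

**Last checks:**
- **Level position:** the vial's centre was 0.7 mm lengthwise and -1.2 mm sideways of the axis point, lined up with the roller to about 0.1°. The tool height at contact matched the expected flat height.
- **Surroundings:** in the final pictures the gauge, wrench and other items look where they were, judged by eye.

**Where checks disagreed:** the flat's tilt is the least certain number.
- **Before the fingertip pressing:** the flat's edges in the top view suggested about 1° off. Its brightness suggested 3–4°, and comparing the near edge across the two views gave inconsistent values.
- **The pressing itself:** partway through, friction between fingertips and flat blocked the squaring, and I dragged the roller about 1.7° off before pressing it back.
- **After it:** the fingertips slid 2.8 mm across the flat with no change in height. The top view then put the flat's centre on the axis to about 0.1 mm, and brightness in both views agreed with upright to roughly 2–4°. I take it as upright within about 2°.

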